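# Clamp a culture tube by its cap in the labelling cradle

### The arm

A 6-joint arm with a two-finger parallel gripper is mounted at the origin on the work surface. World frame = base frame: x ahead of the robot, y to its left, z up, the work surface at z = 0. Lengths are in mm, angles in rad, forces in N, time in s.
With the tool pointing down it reaches from about 300 to 875 mm from the base axis. Payload 4.2 kg.
Tool frame: the origin (TCP) lies at the very end of the fingers, on their centre line; the grasp point (between the pads) lies 19 mm behind it (r.grip_point_offset is the distance from the TCP to the grasp point, in mm); z points along the fingers, x is the direction in which the jaws open and shut, and the axes are right-handed (so a half turn about z gives the same grasp; the last joint's range is limited). The gripper opens to 85 mm and grips with 20 to 120 N. Pads are 22 mm wide; open, the fingers measure 114 mm over their backs; the gripper's body (76 mm by 85 mm) begins 54 mm behind the grasp point. The pads swing forward as they close: fully open they stand 13 mm farther back than shut.
Start: joints at [1.097, 0.32, 1.565, -0, 1.257, -0.02], TCP at [252.075, 516.817, 231.338] pointing down, gripper open.
Joint ranges: [-3.11, 3.11], [-0.84, 2.01], [0.21, 2.61], [-1.34, 4.49], [0.05, 2.63], [-2.56, 2.56]. Speed limits (rad/s): [2.57, 2.57, 3.14, 3.14, 3.14, 3.14].

### API

Orientations are given as a rotation vector (axis times angle).
In Python, from bench import r, get_image, order gives the robot as it stands. The module is installed in compiled form; this text tells all that it offers.
- The arm moves only by the tool arm_command, never from a script. Its argument "moves" is a list of rows, each an object of numbers: "claw": the opening, from 0 (shut) to 1 (fully open); "x", "y", "z": the shift along the tool's x, y, z in m; "rx", "ry", "rz": the turn, a rotation vector about the tool's x, y, z in rad. In form: [{"claw": .., "x": .., "y": .., "z": .., "rx": .., "ry": .., "rz": ..}, ...]. A call has 1 to 10 rows; each row is the pose to reach, as a shift and turn from the pose commanded when the call began, along the tool's axes at that moment; what a row does not reach only later rows make up. A row lasts 1/8 s, in which the tool goes at most 62.5 mm and 10.7 degrees, less where a joint would pass 70% of its speed; a pose out of reach is approached as far as the arm can. A call with a gripper value outside its range is refused whole. The fingers move at their own pace and stop on an object; "force" is the grip in N (left out, the last holds). Time passes only in rows, so rows that repeat a pose let the fingers close. It gives the time, the measured TCP pose, the force and the opening at its end, in the units of the state.
- r.observe(): the state, without advancing time (a new reading comes with each control period).
- get_image(name): name is "scene" or "side" or "wrist"; returns a dict with "pixels" (480x640x3 uint8, blue, green, red), "vertical_fov" (degrees; the focal length in pixels is half the picture's height over the tangent of half this angle, whatever the lens; pixels are square), "cx", "cy" (the principal point, pixels), "k1" (the pictures are not rectified: a ray, as slopes to the right and down, at radius r is drawn at 1 + k1 r^2 times it, then the intrinsics apply), "cam_to_world" (4x4, takes a point from camera to world coordinates); the wrist camera has in their place "T_tool_cam" (4x4, takes a point from camera to tool coordinates, whose origin is the TCP and whose axes are the tool frame's). Camera axes: x right, y down, z forward; pixel columns grow to the right and rows downward; lengths in mm; the calibration is good to about 2 mm. A picture is of the moment at which its call begins: read the wrist's pose just before it. There is no depth.
- order.hand_in(): hands the job in, once; it reports no verdict.
The state is a dict: "t": time; "q": joint angles; "dq": joint speeds; "joint_torque": joint torques, N m; "tcp_pos": TCP position; "tool_rot": TCP orientation; "wrist_force": force on the tool from outside, world axes, zero at the start; "ft_torque": the same for the moment, N m; "opening": finger opening in mm.
Only numpy, scipy, OpenCV 4.12 (cv2) and the standard library are available. Lean on these libraries where they do the work, as an engineer would, in place of code of your own. Each camera call takes 0.05 s, during which the arm holds its last target.

### The job

Get the orange-capped culture tube ready for labelling: lift it by its cap out of the blue transport block, lay it across the sloped two-rail rest, cap overhanging, and let it come to rest against the green stops, then take it again by the glass and lay it in the grey labelling cradle with its cap fully between fence and jaw and its glass end on the white prop. Then push the yellow thumb wedge along until the jaw holds the cap fast, and let go. Never let the tube roll or drop onto the bench, and leave the white-capped tube, the bottle, the pot and the dishes alone.

Things in the scene. Friction and masses are not known exactly. Their poses are not given: they have to be found in the camera images.
- tube_orange: Tube to handle: cylinder 30 mm in diameter, 130 mm long, about 70 g, rolls easily. Origin on its axis at mid-length; x runs along it from cap to glass end, y and z turn as it rolls. Orange cap from x = -65 to -23 mm, clear glass, amber filling, -23 to +65 mm, same diameter. Starts lying level in one of the block's two channels.
- tube_orange_cap (a point): Middle of the orange cap, on the tube's axis, at x = -44 mm of the tube.
- tube_white: Bystander: tube of the same size and axes with a white cap, in the other channel of the block; stays there.
- block: Fixed blue block, 140 mm wide (y), origin under it. Channels along x at y = +42.5 and -42.5 mm, floor z = 30, 33 mm wide, walls up to z = 58 and from x = -43 to +46 mm. A tube in it has its middle at x = -27, axis at z = 45 mm, cap to -x. Only the cap and 7 mm of glass stand out in front (x = -92 to -43 mm): grip there, lift straight up.
- rest: Fixed rest, origin on the bench below its middle. Two white rails, 10 mm wide, at x = -33 and +33 mm, run along y from -30 to +60 mm, rising at 13 degrees to +y from z = 34 mm at the green stops (faces at y = -30 mm, top z = 60 mm). A tube laid across the rails along x rolls down to the stops. Fingers can pass between the rails (base plate 8 mm high) and outside them.
- rest_seat (a point): Where the tube's middle lies when it rests on the rails against the stops, cap towards the rest's -x (rest x = -19, y = -15, z = 53 mm). Along x within about 15 mm; then the cap overhangs the rail at -33, and glass is free between the rails.
- cradle: Fixed grey cradle, origin on the bench under the cap bay. Bay x = -22 to +22 mm, floor z = 30, between fixed fence (face y = -15, top z = 52) and the jaw on the +y side. Base 30 mm high from x = -105 to +26 mm; then a plate 12 mm high where fingers pass beside the glass, and a white prop at x = 91 to 101, y = -19 to +31, top z = 30 mm. Guide at y = 57 to 67 mm, 48 mm high.
- cradle_seat (a point): Where the tube's middle lies when clamped in the cradle, tube along the cradle's x, cap towards -x (cradle x = +44, y = 0, z = 45 mm). Before clamping it may lie up to 12 mm further to +y, wherever it fits between fence and jaw.
- jaw: Dark steel sliding jaw, 44 mm long in x, z = 31 to 52 mm. Its origin and axes are the cradle's when the wedge is at 0, its clamping face then at cradle y = +27 mm; it moves to -y by a quarter of the wedge's travel. Move it by the wedge only.
- wedge (a joint): Travel of the yellow wedge towards the cradle's +x, 0 to 0.056 m, starting at 0 to 0.012. It drives the jaw by 1/4 of it: opening between fence and jaw = 42 mm - travel/4. About 5 N of friction; it stays where left. From about 0.048 the cap is touched on both sides and the push stiffens; pushed on with 10 to 20 N it jams at about 0.050 to 0.056, and the grip stays when let go.
- wedge_tab (a point): Middle of the top of the wedge's upright thumb tab: 14 mm thick in the cradle's x, 24 mm wide in y, top at z = 84 mm, 37 mm above the wedge's body (top z = 47 mm). At travel 0 it is at cradle x = -76, y = +41 mm. Push on its -x side, towards +x.
- reagent_bottle: Bystander: small bottle with a blue cap, 60 mm in diameter, 115 mm high; origin under it.
- specimen_pot: Bystander: clear pot with a red lid, 52 mm in diameter, 62 mm high; origin under it.
- dish_stack: Bystander: stack of three culture dishes, 90 mm in diameter, 48 mm high; origin under it.

How it is judged:
By the outcome, as a careful person would: the job done as asked, in the order asked, and still so for the second after the job is handed in, with the robot touching nothing.
It also fails if it takes over 61 s, if anything falls off the work surface, if the arm or the gripper's body presses on something with over 40 N, if the wrist force passes 120 N, or if a joint passes its speed limit or range.

## Working session

There is one attempt and no reset: what is moved stays moved. The work goes in short steps, Python scripts to look and compute and a tool call to move; the robot and the scene stay as the last step left them, time stands still between calls to the robot, and variables do not carry over. Pictures are saved under pics/ and viewed, and the job is handed in when it is done.

Besides the shell and the picture viewer there is one more tool, called after "Emit:" as name(argument=value, ...) on one line, values as JSON. arm_command: Moves the arm, as the interface text tells. Its arguments: {"type":"object","properties":{"moves":{"type":"array"},"force":{"type":"number"}},"required":["moves"]}

```bash
ls; mkdir -p pics
python3 - <<'E'
from bench import r,get_image,order
import cv2,numpy as np
print(r.observe(), r.grip_point_offset)
for n in ["scene","side","wrist"]:
    d=get_image(n); cv2.imwrite(f"pics/{n}0.png",d["pixels"])
    np.save(f"pics/{n}0.npy",d,allow_pickle=True)
    print(n,{k:v for k,v in d.items() if k!="pixels"})
E
```

```text
pics
{'t': 0.0, 'q': array([ 1.09699384e+00,  3.20247925e-01,  1.56572736e+00,  3.06521192e-05,
        1.25740044e+00, -2.00207307e-02]), 'dq': array([-0.00084147, -0.00019077,  0.00060203, -0.00130838, -0.00266341,
        0.0011866 ]), 'joint_torque': array([-1.62331566e-03, -4.15510261e+01, -2.34158349e+01, -1.81574560e-04,
        8.18986678e-03,  3.42648661e-06]), 'tcp_pos': array([251.8325495 , 516.35709349, 230.48876353]), 'tool_rot': array([ 2.66347130e+00,  1.66431116e+00, -2.42728360e-03]), 'wrist_force': array([ 0.08507565, -0.09403119,  0.32815479]), 'ft_torque': array([ 0.00547863,  0.00050371, -0.01103829]), 'opening': 85.2713152698469} 18.700000000000003
scene {'vertical_fov': 56.84936242928181, 'cx': 320.9120084541037, 'cy': 235.51847241875836, 'k1': -0.10698102618774025, 'cam_to_world': array([[ 8.52881226e-01,  4.53365691e-01, -2.58946258e-01,
         8.21125043e+02],
       [ 5.22039896e-01, -7.32669139e-01,  4.36658082e-01,
        -3.89488741e+02],
       [ 8.24386125e-03, -5.07597758e-01, -8.61554731e-01,
         8.43948152e+02],
       [ 0.00000000e+00,  0.0
[... 312 characters left out ...]
238e-01,  7.94034047e-01,
        -8.22381278e+02],
       [-6.91231946e-03, -8.66474866e-01, -4.99172842e-01,
         5.93924400e+02],
       [ 0.00000000e+00,  0.00000000e+00,  0.00000000e+00,
         1.00000000e+00]])}
wrist {'vertical_fov': 68.74319652370545, 'cx': 315.4479783523663, 'cy': 240.8709216183354, 'k1': -0.005503792842864162, 'T_tool_cam': array([[ 9.99999905e-01,  8.24960864e-06, -4.36882630e-04,
        -1.95843839e+00],
       [ 1.26535798e-04,  9.51515515e-01,  3.07600731e-01,
        -7.93549842e+01],
       [ 4.18238186e-04, -3.07600757e-01,  9.51515423e-01,
        -1.41716489e+02],
       [ 0.00000000e+00,  0.00000000e+00,  0.00000000e+00,
         1.00000000e+00]])}
```

View pics/scene0.png

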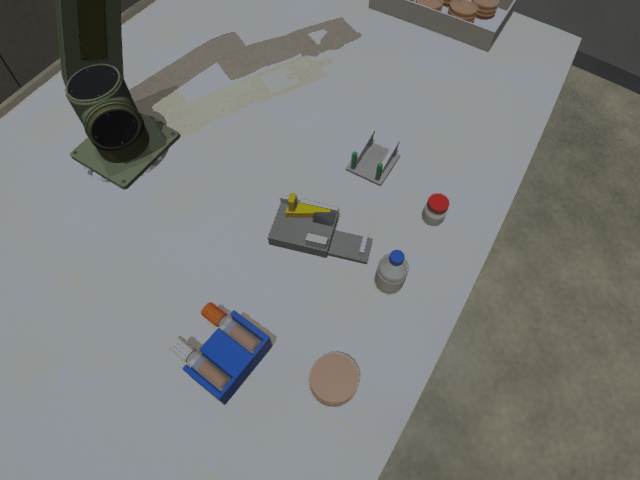

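View pics/side0.png

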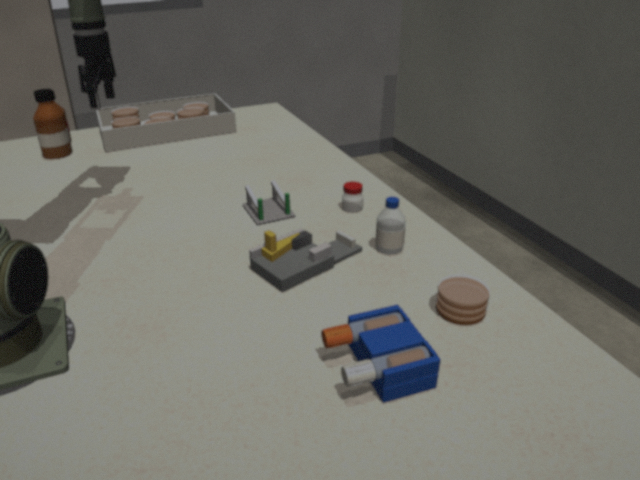

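View pics/wrist0.png

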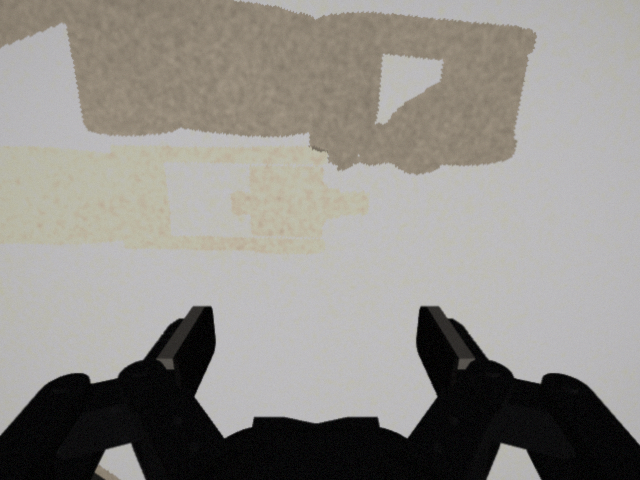

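The scene view shows the orange cap at about (213,314), the block at (228,355), the cradle at (310,228) and the rest at (373,160). The bottle is beyond the cradle's prop, the pot beyond the rest. I'll enlarge crops to pick exact points.

```bash
cat > h.py <<'E'
import numpy as np,cv2
from scipy.spatial.transform import Rotation as R
def ray(d,uv,T=None):
    d=d if isinstance(d,dict) else d.item()
    h=d["pixels"].shape[0]; f=h/2/np.tan(np.radians(d["vertical_fov"]/2))
    K=np.array([[f,0,d["cx"]],[0,f,d["cy"]],[0,0,1]])
    p=cv2.undistortPoints(np.array([[uv]],float),K,np.array([d["k1"],0,0,0,0.]))[0,0]
    T=d["cam_to_world"] if T is None else T
    v=T[:3,:3]@np.array([p[0],p[1],1]); return T[:3,3],v/np.linalg.norm(v)
def onz(d,uv,z,T=None):
    o,v=ray(d,uv,T); return o+v*(z-o[2])/v[2]
def tri(rs):
    A=0;b=0
    for o,v in rs:
        P=np.eye(3)-np.outer(v,v);A=A+P;b=b+P@o
    x=np.linalg.solve(A,b); return x,[np.linalg.norm((np.eye(3)-np.outer(v,v))@(x-o)) for o,v in rs]
def wristT(s,d):
    T=np.eye(4);T[:3,:3]=R.from_rotvec(s["tool_rot"]).as_matrix();T[:3,3]=s["tcp_pos"];return T@d["T_tool_cam"]
def load(n): return np.load(f"pics/{n}.npy",allow_pickle=True).item()
def crop(n,u0,v0,w,h,k,out):
    im=load(n)["pixels"][v0:v0+h,u0:u0+w]; cv2.imwrite(f"pics/{out}.png",cv2.resize(im,None,fx=k,fy=k,interpolation=cv2.INTER_CUBIC))
E
python3 - <<'E'
from h import *
crop("scene0",160,280,130,120,5,"c1");crop("scene0",255,120,160,150,4,"c2")
crop("side0",310,290,140,115,5,"c3");crop("side0",235,170,140,120,5,"c4")
E
```

```text
(no output)
```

View pics/c1.png

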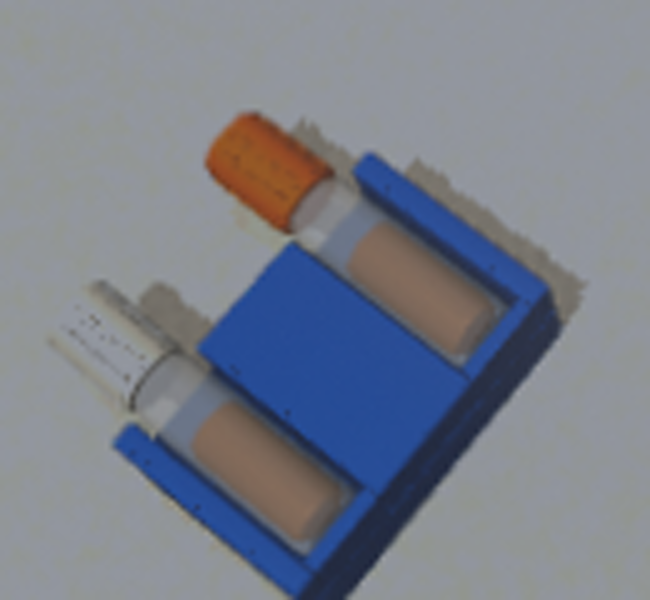

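View pics/c2.png

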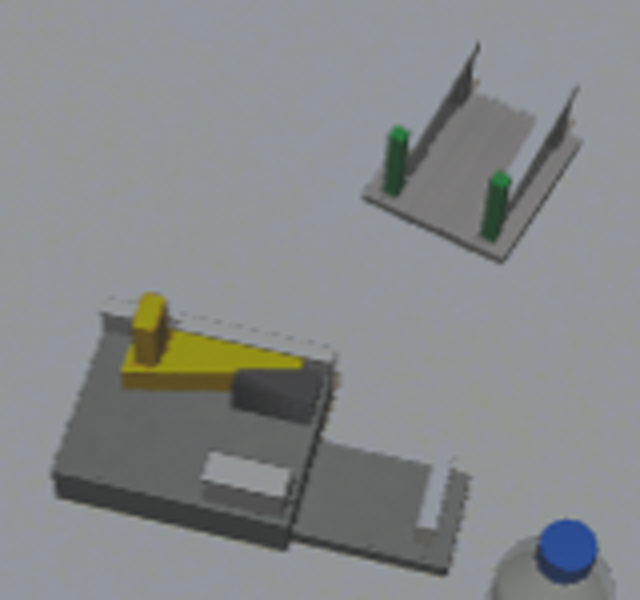

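View pics/c3.png

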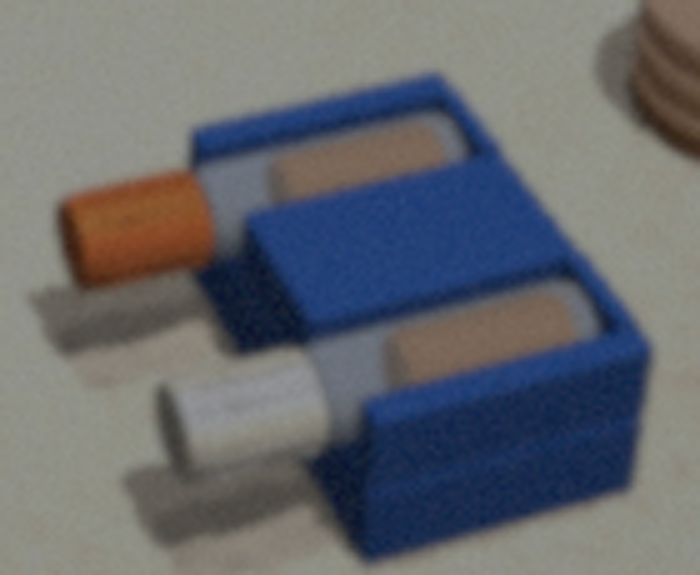

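View pics/c4.png

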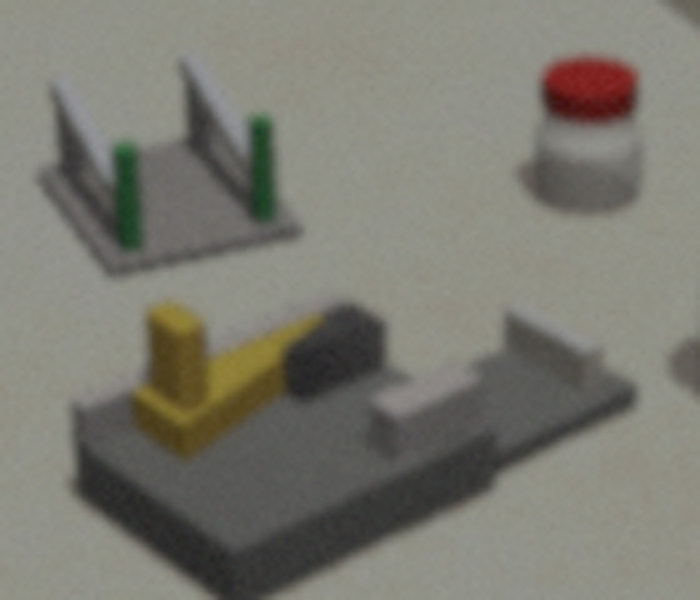

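Run:
```python
from h import *
S=load("scene0");D=load("side0")
s1=lambda u,v:(160+u/5,280+v/5); s2=lambda u,v:(255+u/4,120+v/4)
d3=lambda u,v:(310+u/5,290+v/5); d4=lambda u,v:(235+u/5,170+v/5)
np.set_printoptions(precision=1,suppress=True)
# two view with known heights
P={ # name:(scene,side,z)
"land_front+y":(s1(293,243),d3(250,215),58),
"land_front-y":(s1(202,350),d3(312,332),58),
"wall_front+y":(s1(372,153),d3(195,130),58),
"wall_back+y":(s1(548,287),d3(437,75),58),
"wall_front-y":(s1(118,440),d3(368,400),58),
"wall_back-y":(s1(300,597),d3(645,345),58),
"stopL":(s2(399,131),d4(125,148),60),
"stopR":(s2(500,178),d4(260,120),60),
"base_L":(s2(364,196),d4(112,270),8),
"base_R":(s2(502,260),d4(298,232),8),
"railL_hi":(s2(477,45),d4(57,78),55),
"railR_hi":(s2(576,90),d4(185,58),55),
"cr_FL":(s2(56,478),d4(237,553),30),
"cr_FR":(s2(290,543),d4(493,455),30),
"cr_BL":(s2(103,305),d4(78,405),48),
"plate_FR":(s2(447,570),d4(635,388),12),
"tab":(s2(151,300),d4(176,315),84),
"fenceFL":(s2(203,478),d4(380,403),52),
"fenceBR":(s2(292,470),d4(475,372),52),
"propF":(s2(427,528),d4(590,350),30),
"propB":(s2(443,458),d4(515,310),30),
}
res={}
for n,(a,b,z) in P.items():
    A=onz(S,a,z);B=onz(D,b,z);x,e=tri([ray(S,a),ray(D,b)]);res[n]=(A+B)/2
    print(n,A[:2],B[:2],"tri",x,"err",round(e[0],1))
for n in("scene0","side0"):
    im=load(n)["pixels"];hs=cv2.cvtColor(im,cv2.COLOR_BGR2HSV)
    m=cv2.inRange(hs,(5,170,80),(14,255,255));cs,_=cv2.findContours(m,0,2)
    c=max(cs,key=cv2.contourArea);
    print(n,cv2.contourArea(c),cv2.minAreaRect(c))
    for nm,(lo,hi) in {"green":((45,100,40),(75,255,255)),"yel":((22,120,70),(32,255,255))}.items():
        m=cv2.inRange(hs,lo,hi);k,_,st,ce=cv2.connectedComponentsWithStats(m)
        print(nm,[(st[i].tolist(),ce[i].round(1).tolist()) for i in range(1,k) if st[i][4]>15])
```

```text
land_front+y [ 528.4 -260.4] [ 529.1 -262.8] tri [ 529.  -261.1   57.4] err 1.0
land_front-y [ 525.1 -310.3] [ 521.3 -316.1] tri [ 523.8 -310.5   52.9] err 0.9
wall_front+y [ 532.1 -216.5] [ 532.4 -218.8] tri [ 532.5 -217.    57.2] err 0.9
wall_back+y [ 617.9 -224.1] [ 617.  -225.9] tri [ 617.8 -224.1   56.7] err 0.3
wall_front-y [ 520.1 -352.4] [ 522.2 -346.9] tri [ 520.6 -351.7   61.9] err 1.3
wall_back-y [ 608.  -360.7] [ 605.2 -360.7] tri [ 607.  -360.    56.2] err 0.8
stopL [535.9 239.1] [536.8 235.7] tri [536.7 238.3  59.6] err 1.1
stopR [602.  239.1] [602.5 237.6] tri [602.4 238.6  60. ] err 0.6
base_L [524.2 224.6] [522.5 221.1] tri [523.6 226.1   5.6] err 0.4
base_R [617.2 226. ] [612.8 220.3] tri [616.1 229.5   3. ] err 0.2
railL_hi [540.8 328.3] [534.4 332.2] tri [537.2 334.6  51.4] err 2.9
railR_hi [607.9 327.7] [598.  328.3] tri [603.6 337.4  48. ] err 3.2
cr_FL [488.  -43.2] [484.4 -44.1] tri [486.1 -41.3  27.1] err 0.9
cr_FR [613.6 -11.3] [598.2 -22.5] tri [608.7  -3.3  15.2] err 1.4
cr_BL [454.4  52.9] [455.1  51. ] tri [455.   52.4  47.8] err 0.7
plate_FR [687.7  26.
[... 180 characters left out ...]

fenceBR [598.   15.5] [602.7   3.9] tri [601.7  11.5  51.4] err 5.0
propF [669.9  33.8] [669.   33.9] tri [669.6  34.4  29.4] err 0.3
propB [656.7  75.6] [655.4  77. ] tri [656.   76.7  29.5] err 0.8
scene0 242.5 ((211.8961944580078, 312.9192199707031), (20.08462905883789, 14.909985542297363), 37.87498474121094)
green [([352, 152, 5, 17, 36], [353.4, 158.8]), ([377, 163, 6, 13, 32], [378.9, 168.1])]
yel [([286, 193, 45, 25, 466], [302.0, 208.5])]
side0 361.5 ((337.48236083984375, 335.67059326171875), (16.48671531677246, 25.597795486450195), 77.47119140625)
green [([286, 195, 3, 18, 41], [286.9, 204.4]), ([259, 200, 3, 19, 53], [260.0, 209.2])]
yel [([262, 231, 36, 30, 394], [276.4, 245.5])]
```

```bash
cat >> h.py <<'E'
def rel(x,y,z,yaw,s=None):
    """shift/turn from the measured pose to: TCP at x,y,z, tool down, tool x at world yaw (deg)"""
    from bench import r
    s=s or r.observe()
    R0=R.from_rotvec(s["tool_rot"]); c,sn=np.cos(np.radians(yaw)),np.sin(np.radians(yaw))
    R1=R.from_matrix(np.array([[c,sn,0],[sn,-c,0],[0,0,-1.]]))
    d=R0.inv().apply(np.array([x,y,z])-s["tcp_pos"]); t=(R0.inv()*R1).as_rotvec()
    print("tcp",s["tcp_pos"].round(1),"F",s["wrist_force"].round(1),"op",round(s["opening"],1),"q",s["q"].round(2),"t",round(s["t"],2))
    print("shift m",(d/1000).round(4),"turn",t.round(4),"rows>=",np.ceil(max(np.linalg.norm(d)/62.5,np.degrees(np.linalg.norm(t))/10.7)))
def snap(n,name):
    from bench import r,get_image
    s=r.observe();d=get_image(n);d=dict(d)
    if n=="wrist": d["cam_to_world"]=wristT(s,d)
    np.save(f"pics/{name}.npy",d,allow_pickle=True);cv2.imwrite(f"pics/{name}.png",d["pixels"]);return d
E
python3 -c "
from h import *
rel(560,250,230,90)"
```

```text
tcp [251.9 516.5 230.7] F [-0.2 -0.7  0.9] op 85.4 q [ 1.1   0.32  1.57  0.    1.26 -0.02] t 0.15
shift m [-0.1045  0.3937  0.0008] turn [-3.000e-04  1.300e-03 -4.538e-01] rows>= 7.0
```

Emit:
arm_command(moves=[{"claw":1,"x":-0.016,"y":0.06,"z":0,"rz":-0.1},{"claw":1,"x":-0.032,"y":0.118,"z":0,"rz":-0.2},{"claw":1,"x":-0.048,"y":0.176,"z":0,"rz":-0.3},{"claw":1,"x":-0.064,"y":0.234,"z":0,"rz":-0.4},{"claw":1,"x":-0.08,"y":0.292,"z":0,"rz":-0.454},{"claw":1,"x":-0.095,"y":0.35,"z":0,"rz":-0.454},{"claw":1,"x":-0.1045,"y":0.394,"z":0,"rz":-0.454},{"claw":1,"x":-0.1045,"y":0.394,"z":0,"rz":-0.454},{"claw":1,"x":-0.1045,"y":0.394,"z":0,"rz":-0.454}])

```text
schema error: expected keys claw, x, y, z, rx, ry, rz
```

```bash
python3 -c "
from h import *
snap('wrist','w1')
rel(560,20,230,107.5)"
```

```text
tcp [252.  516.6 230.8] F [-0.2 -0.6 -0.5] op 85.2 q [ 1.1   0.32  1.57 -0.    1.26 -0.02] t 0.2
shift m [-0.3113  0.4945  0.0011] turn [-4.000e-04  1.000e-03 -7.592e-01] rows>= 10.0
```

View pics/w1.png

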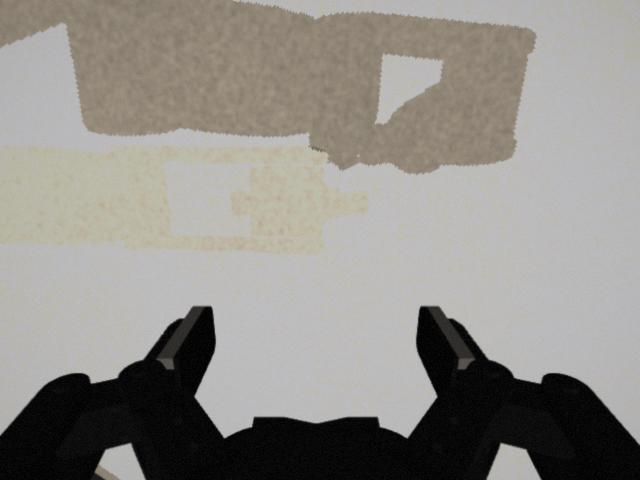

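All seven keys are needed in every row; nothing moved (the picture is the same empty bench). Sending it again.

Emit:
arm_command(moves=[{"claw":1,"x":-0.016,"y":0.06,"z":0,"rx":0,"ry":0,"rz":-0.1},{"claw":1,"x":-0.032,"y":0.118,"z":0,"rx":0,"ry":0,"rz":-0.2},{"claw":1,"x":-0.048,"y":0.176,"z":0,"rx":0,"ry":0,"rz":-0.3},{"claw":1,"x":-0.064,"y":0.234,"z":0,"rx":0,"ry":0,"rz":-0.4},{"claw":1,"x":-0.08,"y":0.292,"z":0,"rx":0,"ry":0,"rz":-0.454},{"claw":1,"x":-0.095,"y":0.35,"z":0,"rx":0,"ry":0,"rz":-0.454},{"claw":1,"x":-0.1045,"y":0.394,"z":0,"rx":0,"ry":0,"rz":-0.454},{"claw":1,"x":-0.1045,"y":0.394,"z":0,"rx":0,"ry":0,"rz":-0.454},{"claw":1,"x":-0.1045,"y":0.394,"z":0,"rx":0,"ry":0,"rz":-0.454}])

```text
t: 1.32
tcp_pos: [559.8, 250.3, 231.0]
tool_rot: [-2.221, -2.221, 0.001]
wrist_force: [0.3, 0.2, 0.7]
opening: 85.3
```

```bash
python3 -c "
from h import *
snap('wrist','w1')
rel(560,20,230,107.5)"
```

```text
tcp [559.5 250.8 231.1] F [ 0.6 -0.6  0.5] op 85.7 q [ 0.4   0.38  1.47  0.    1.29 -1.17] t 1.38
shift m [-0.2308  0.0003  0.0011] turn [-1.000e-03 -3.000e-04 -3.045e-01] rows>= 4.0
```

View pics/w1.png

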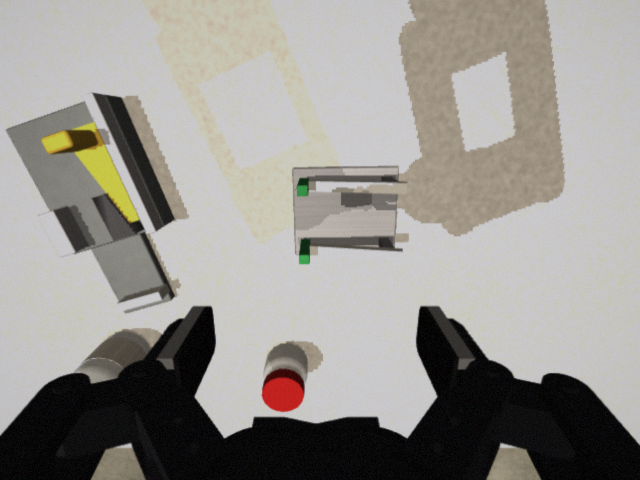

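Wrist view: rest at the image centre, stops at (303,187) and (304,257), cradle at left with the tab at (62,140), the pot's lid at (284,390). I'll enlarge the rest and the cradle.

```bash
python3 -c "
from h import *
crop('w1',280,150,140,120,5,'c5');crop('w1',0,85,200,235,3,'c6')"
```

```text
(no output)
```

View pics/c5.png

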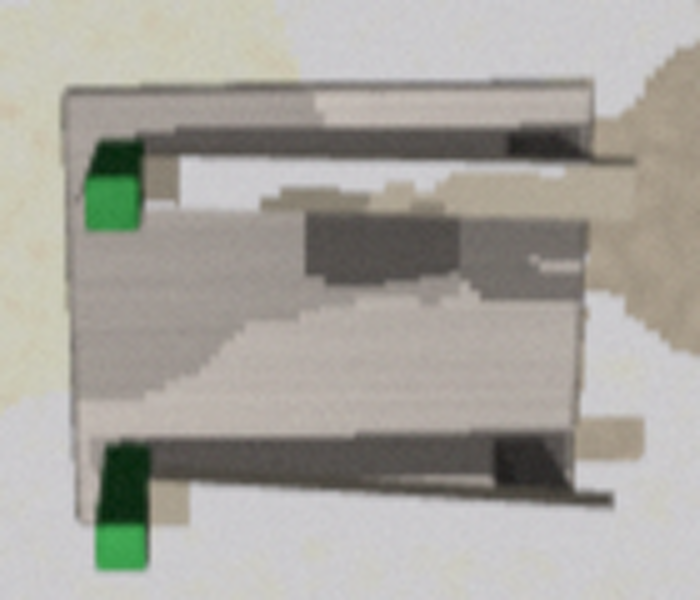

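View pics/c6.png

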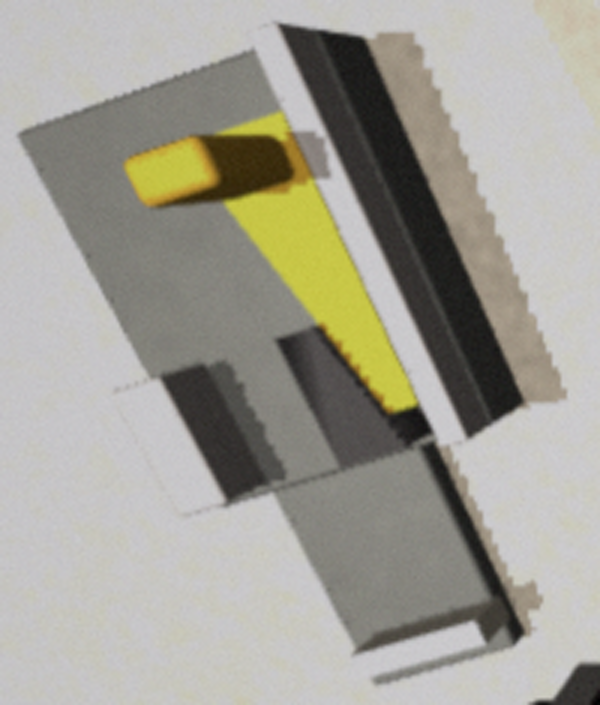

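Emit:
arm_command(moves=[{"claw":1,"x":-0.06,"y":0,"z":0,"rx":0,"ry":0,"rz":-0.1},{"claw":1,"x":-0.12,"y":0,"z":0,"rx":0,"ry":0,"rz":-0.2},{"claw":1,"x":-0.18,"y":0,"z":0,"rx":0,"ry":0,"rz":-0.3},{"claw":1,"x":-0.231,"y":0,"z":0,"rx":0,"ry":0,"rz":-0.305},{"claw":1,"x":-0.231,"y":0,"z":0,"rx":0,"ry":0,"rz":-0.305},{"claw":1,"x":-0.231,"y":0,"z":0,"rx":0,"ry":0,"rz":-0.305}])

```text
t: 2.12
tcp_pos: [560.1, 20.5, 231.5]
tool_rot: [-1.856, -2.534, -0.001]
wrist_force: [0.7, 0.1, 0.1]
opening: 85.3
```

```bash
python3 -c "
from h import *
snap('wrist','w2')
rel(501,-240,200,85)"
```

```text
tcp [560.2  20.9 231.5] F [-0.1 -0.6  0.4] op 85.4 q [ 0.02  0.3   1.6   0.    1.25 -1.86] t 2.17
shift m [-0.2308 -0.1353  0.0313] turn [ 2.000e-04 -7.000e-04  3.943e-01] rows>= 5.0
```

View pics/w2.png

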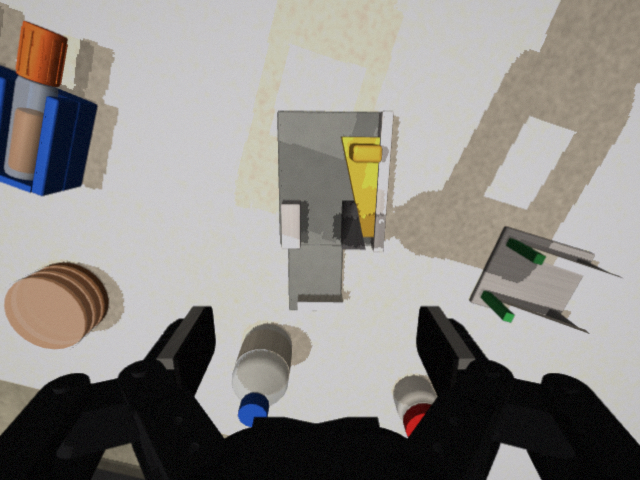

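The cradle stands upright at the centre of this view, its base spanning columns 278–393 and rows 111–248, with the tab top at (367,153). So its yaw is close to 17.5°. I'll take measurements from it and go on to the block.

```bash
python3 -c "
from h import *
crop('w2',265,100,140,220,3.6,'c7')"
```

```text
(no output)
```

View pics/c7.png

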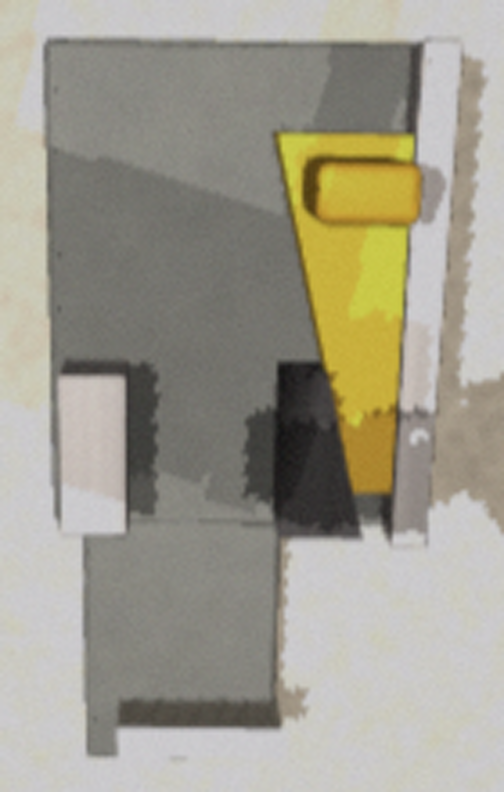

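Emit:
arm_command(moves=[{"claw":1,"x":-0.046,"y":-0.027,"z":0,"rx":0,"ry":0,"rz":0.1},{"claw":1,"x":-0.092,"y":-0.054,"z":0,"rx":0,"ry":0,"rz":0.2},{"claw":1,"x":-0.14,"y":-0.081,"z":0,"rx":0,"ry":0,"rz":0.3},{"claw":1,"x":-0.186,"y":-0.108,"z":0.01,"rx":0,"ry":0,"rz":0.394},{"claw":1,"x":-0.231,"y":-0.135,"z":0.031,"rx":0,"ry":0,"rz":0.394},{"claw":1,"x":-0.231,"y":-0.135,"z":0.031,"rx":0,"ry":0,"rz":0.394},{"claw":1,"x":-0.231,"y":-0.135,"z":0.031,"rx":0,"ry":0,"rz":0.394}])

```text
t: 3.05
tcp_pos: [501.8, -240.2, 200.4]
tool_rot: [-2.316, -2.122, -0.001]
wrist_force: [0.5, 0.0, 0.9]
opening: 85.5
```

```bash
python3 -c "
from h import *
snap('wrist','w3')
rel(501,-240,200,85)"
```

```text
tcp [ 502.1 -240.   200.8] F [0.3 0.5 0.3] op 85.0 q [-0.47  0.31  1.66  0.    1.17 -1.95] t 3.1
shift m [-0.0001 -0.0011  0.0008] turn [ 0.001  -0.0005  0.0007] rows>= 1.0
```

View pics/w3.png

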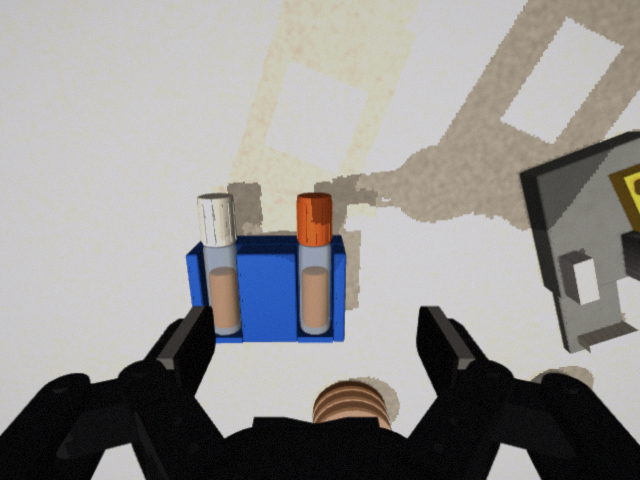

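Run:
```python
from h import *
np.set_printoptions(precision=1,suppress=True)
d=load("w3");hs=cv2.cvtColor(d["pixels"],cv2.COLOR_BGR2HSV)
m=cv2.inRange(hs,(3,170,80),(16,255,255));m[:,400:]=0;cs,_=cv2.findContours(m,0,2);c=max(cs,key=cv2.contourArea)
print(cv2.boundingRect(c),cv2.minAreaRect(c))
x,y,w,h=cv2.boundingRect(c)
a,b=x-.5,x+w-.5
for v in (y+h*0.3,y+h*0.8):
    print("axis pt",onz(d,((a+b)/2,v),45))
print("capedge",onz(d,((a+b)/2,y+h-.5),60),"width@45",np.linalg.norm(onz(d,(a,y+h/2),45)-onz(d,(b,y+h/2),45)))
# two-view cap centre from fixed cams, at z45 roughly
for n in("scene0","side0"):
    D=load(n);hh=cv2.cvtColor(D["pixels"],cv2.COLOR_BGR2HSV);mm=cv2.inRange(hh,(3,150,70),(16,255,255));cs,_=cv2.findContours(mm,0,2);c=max(cs,key=cv2.contourArea)
    M=cv2.moments(c);print(n,onz(D,(M["m10"]/M["m00"],M["m01"]/M["m00"]),47))
# block corners z58 in w3
for nm,uv in {"f+y":(344,236),"b+y":(344,341),"f-y":(189,256),"land":(298,237),"land-":(238,237)}.items(): print(nm,onz(d,uv,58))
# rest
d=load("w1");q=lambda u,v:(280+u/5,150+v/5)
for nm,uv,z in [("stop-x",q(113,203),60),("stop+x",q(122,547),60),("b--",q(66,92),8),("b-+",q(592,82),8),("b+-",q(80,520),8)]: print(nm,onz(d,uv,z))
print("stop upslope face edges",onz(d,q(141,203),60),onz(d,q(148,547),60))
d=load("w2");q=lambda u,v:(265+u/3.6,100+v/3.6)
pts=[("base-x-y",q(48,40),30),("guide -x out",q(462,42),48),("guide +x out",q(428,543),48),("fence -x in",q(127,375),52),("fence +x in",q(127,533),52),("fence -x out",q(57,375),52),("jaw -x in",q(277,365),52),("jaw +x in",q(276,535),52),("plate+x-y",q(88,753),12),("tab--",q(318,165),84),("tab++",q(421,220),84),("prop",q(118,757),30),("tab-+",q(421,165),84),("tab+-",q(318,220),84)]
for nm,uv,z in pts: print(nm,onz(d,uv,z))
```

```text
(297, 195, 35, 51) ((314.0, 220.0), (34.0, 50.0), 0.0)
axis pt [ 489.9 -242.1   45. ]
axis pt [ 512.9 -244.1   45. ]
capedge [ 516.8 -244.4   60. ] width@45 30.574614611875194
scene0 [ 495.3 -240.9   47. ]
side0 [ 500.9 -242.2   47. ]
f+y [ 511.3 -218.4   58. ]
b+y [ 614.2 -224.8   58. ]
f-y [ 517.6 -352.8   58. ]
land [ 508.7 -257.3   58. ]
land- [ 504.3 -308.    58. ]
stop-x [533.2 237.2  60. ]
stop+x [599.  238.2  60. ]
b-- [519.2 225.9   8. ]
b-+ [517.2 333.5   8. ]
b+- [612.5 227.2   8. ]
stop upslope face edges [533.2 242.2  60. ] [599.  243.1  60. ]
base-x-y [480.1 -41.6  30. ]
guide -x out [450.6  56.   48. ]
guide +x out [573.4  94.2  48. ]
fence -x in [552.6   2.3  52. ]
fence +x in [594.   14.7  52. ]
fence -x out [558. -15.  52.]
jaw -x in [538.4  38.4  52. ]
jaw +x in [582.4  53.1  52. ]
plate+x-y [683.   26.8  12. ]
tab-- [487.7  28.2  84. ]
tab++ [492.   54.2  84. ]
prop [671.6  34.3  30. ]
tab-+ [480.8  50.   84. ]
tab+- [499.   32.2  84. ]
```

The cap's centre comes out at about (496–501, -242) by wrist and fixed cameras, width 30.6 mm against the true 30, so the fit is good. I'll go down to grip it at (499,-242).

```bash
python3 -c "
from h import *
rel(498.5,-242.3,27,85)"
```

```text
tcp [ 502.1 -240.   200.8] F [0.3 0.5 0.3] op 85.0 q [-0.47  0.31  1.66  0.    1.17 -1.95] t 3.1
shift m [-0.0027 -0.0035  0.1738] turn [ 0.001  -0.0005  0.0007] rows>= 3.0
```

Emit:
arm_command(force=50, moves=[{"claw":0.9,"x":-0.0027,"y":-0.0035,"z":0.05,"rx":0,"ry":0,"rz":0},{"claw":0.9,"x":-0.0027,"y":-0.0035,"z":0.1,"rx":0,"ry":0,"rz":0},{"claw":0.9,"x":-0.0027,"y":-0.0035,"z":0.14,"rx":0,"ry":0,"rz":0},{"claw":0.9,"x":-0.0027,"y":-0.0035,"z":0.165,"rx":0,"ry":0,"rz":0},{"claw":0.9,"x":-0.0027,"y":-0.0035,"z":0.174,"rx":0,"ry":0,"rz":0},{"claw":0.9,"x":-0.0027,"y":-0.0035,"z":0.174,"rx":0,"ry":0,"rz":0}])

```text
t: 3.85
tcp_pos: [498.2, -243.3, 26.7]
tool_rot: [2.316, 2.122, 0.001]
wrist_force: [0.4, 0.5, 0.3]
opening: 77.2
```

```bash
python3 -c "
from h import *
snap('wrist','w4')
rel(498.5,-242.3,27,85)"
```

```text
tcp [ 498.5 -243.7   27.3] F [-0.2 -0.3  0.9] op 77.0 q [-0.48  0.49  1.87  0.    0.77 -1.96] t 3.9
shift m [ 0.0014 -0.0001  0.0003] turn [ 0.0018  0.0006 -0.0003] rows>= 1.0
```

View pics/w4.png

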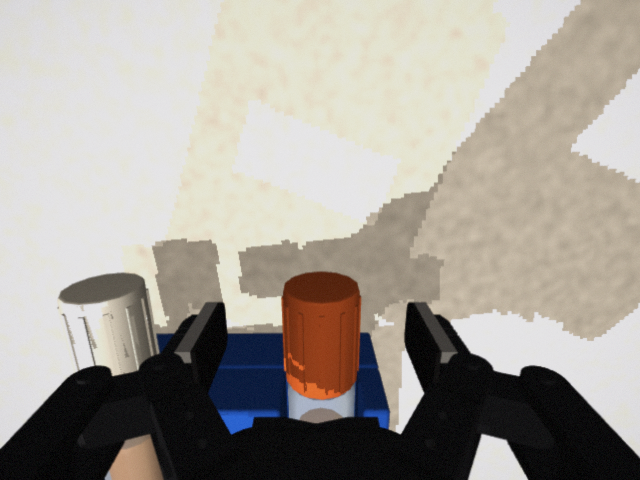

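Cap (columns 283–360, rows 273–398) sits centred between the pads, with the white cap clear of the left finger. Closing.

Emit:
arm_command(force=50, moves=[{"claw":0,"x":0.001,"y":0,"z":0,"rx":0,"ry":0,"rz":0},{"claw":0,"x":0.001,"y":0,"z":0,"rx":0,"ry":0,"rz":0},{"claw":0,"x":0.001,"y":0,"z":0,"rx":0,"ry":0,"rz":0},{"claw":0,"x":0.001,"y":0,"z":0,"rx":0,"ry":0,"rz":0},{"claw":0,"x":0.001,"y":0,"z":0,"rx":0,"ry":0,"rz":0},{"claw":0,"x":0.001,"y":0,"z":0,"rx":0,"ry":0,"rz":0}])

```text
t: 4.65
tcp_pos: [497.6, -243.3, 26.6]
tool_rot: [2.317, 2.12, 0.0]
wrist_force: [-1.4, 0.1, 5.9]
opening: 28.6
```

```bash
python3 -c "
from h import *
rel(498.5,-242.3,27,85)"
```

```text
tcp [ 497.6 -243.3   26.6] F [-1.4  0.1  5.9] op 28.6 q [-0.48  0.49  1.88  0.    0.77 -1.96] t 4.65
shift m [ 0.0011  0.0008 -0.0004] turn [ 0.0006  0.0003 -0.0016] rows>= 1.0
```

Emit:
arm_command(moves=[{"claw":0,"x":0.001,"y":0,"z":-0.01,"rx":0,"ry":0,"rz":0},{"claw":0,"x":0.001,"y":0,"z":-0.03,"rx":0,"ry":0,"rz":0},{"claw":0,"x":0.001,"y":0,"z":-0.06,"rx":0,"ry":0,"rz":0},{"claw":0,"x":0.001,"y":0,"z":-0.1,"rx":0,"ry":0,"rz":0},{"claw":0,"x":0.001,"y":0,"z":-0.14,"rx":0,"ry":0,"rz":0},{"claw":0,"x":0.001,"y":0,"z":-0.17,"rx":0,"ry":0,"rz":0},{"claw":0,"x":0.001,"y":0,"z":-0.17,"rx":0,"ry":0,"rz":0}])

```text
t: 5.52
tcp_pos: [498.6, -242.6, 198.7]
tool_rot: [2.314, 2.118, 0.003]
wrist_force: [0.3, -0.6, -1.4]
opening: 28.5
```

```bash
python3 -c "
from h import *
snap('wrist','w5');snap('side','s5')
crop('s5',230,200,250,220,3,'c8')
rel(500,0,200,87)
rel(508,265,140,90)"
```

```text
tcp [ 496.9 -241.8  195.5] F [-0.9  0.4 -0.6] op 28.6 q [-0.47  0.31  1.67  0.    1.16 -1.96] t 5.62
shift m [ 0.2411 -0.0184 -0.0043] turn [-0.0013 -0.0007 -0.0364] rows>= 4.0
tcp [ 496.9 -241.8  195.5] F [-0.9  0.4 -0.6] op 28.6 q [-0.47  0.31  1.67  0.    1.16 -1.96] t 5.62
shift m [ 0.5057 -0.0338  0.0559] turn [-0.0013 -0.0007 -0.0888] rows>= 9.0
```

View pics/w5.png

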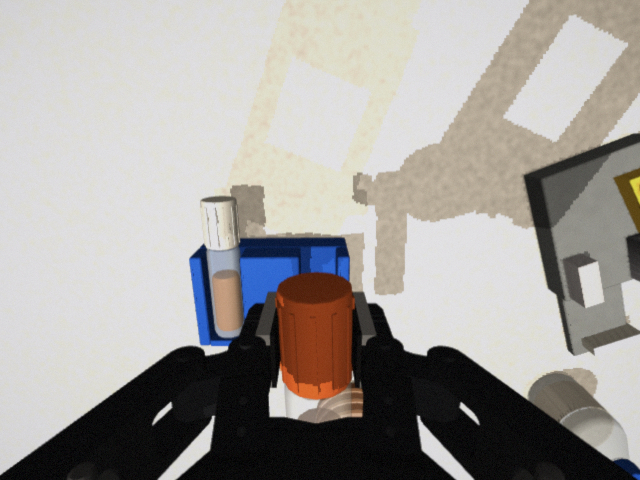

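View pics/c8.png

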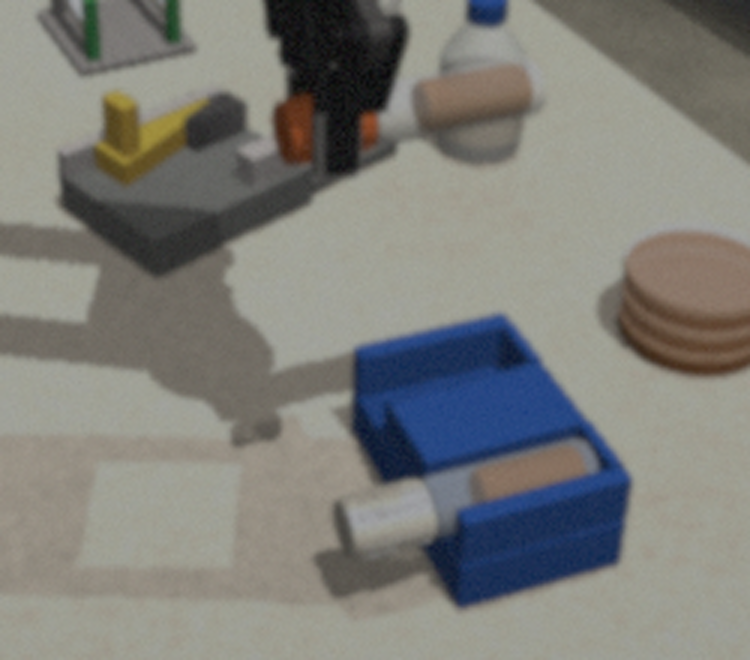

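Run:
```python
from h import *
np.set_printoptions(precision=1,suppress=True)
d=load("w5")
for nm,uv,z in [("glass/cap top",(317,397),-18.7-15),("end top rim",(315,303),-33.7),("end low rim",(315,275),-3.7),("gc@w4","w4",0)]:
    if uv=="w4": d=load("w4");uv=(321,398);z=-33.7
    T=d["T_tool_cam"]; print(nm,onz(d,uv,z,T))
```

```text
glass/cap top [ -1.1  17.  -33.7]
end top rim [ -1.8 -22.7 -33.7]
end low rim [ -1.9 -20.1  -3.7]
gc@w4 [  0.4  17.4 -33.7]
```

The tube is held level. The cap middle lies 2 mm behind the grasp centre, so its mid-length is 42 mm ahead of the TCP. Next is the move over the rest.

```bash
python3 -c "
from h import *
rel(507,263,130,90.8)"
```

```text
tcp [ 496.9 -241.8  195.5] F [-0.9  0.4 -0.6] op 28.6 q [-0.47  0.31  1.67  0.    1.16 -1.96] t 5.62
shift m [ 0.5036 -0.0346  0.0659] turn [-0.0013 -0.0007 -0.1028] rows>= 9.0
```

Emit:
arm_command(moves=[{"claw":0,"x":0.02,"y":-0.001,"z":0,"rx":0,"ry":0,"rz":0},{"claw":0,"x":0.065,"y":-0.005,"z":0,"rx":0,"ry":0,"rz":-0.02},{"claw":0,"x":0.12,"y":-0.008,"z":0,"rx":0,"ry":0,"rz":-0.03},{"claw":0,"x":0.175,"y":-0.012,"z":0,"rx":0,"ry":0,"rz":-0.04},{"claw":0,"x":0.23,"y":-0.016,"z":0,"rx":0,"ry":0,"rz":-0.05},{"claw":0,"x":0.285,"y":-0.02,"z":0,"rx":0,"ry":0,"rz":-0.06},{"claw":0,"x":0.34,"y":-0.024,"z":0,"rx":0,"ry":0,"rz":-0.07},{"claw":0,"x":0.395,"y":-0.028,"z":0,"rx":0,"ry":0,"rz":-0.08},{"claw":0,"x":0.445,"y":-0.032,"z":0.01,"rx":0,"ry":0,"rz":-0.1},{"claw":0,"x":0.485,"y":-0.034,"z":0.03,"rx":0,"ry":0,"rz":-0.103}])

```text
t: 6.88
tcp_pos: [505.3, 247.0, 165.4]
tool_rot: [-2.203, -2.239, 0.0]
wrist_force: [0.5, -0.2, -0.6]
opening: 28.8
```

```bash
python3 -c "
from h import *
rel(507,263,100,90.8)"
```

```text
tcp [505.3 247.  165.4] F [ 0.5 -0.2 -0.6] op 28.8 q [ 0.43  0.35  1.69  0.    1.1  -1.15] t 6.88
shift m [0.016  0.002  0.0654] turn [-0.0007 -0.0004  0.0022] rows>= 2.0
```

Emit:
arm_command(moves=[{"claw":0,"x":0.01,"y":0.001,"z":0.03,"rx":0,"ry":0,"rz":0},{"claw":0,"x":0.016,"y":0.002,"z":0.06,"rx":0,"ry":0,"rz":0},{"claw":0,"x":0.016,"y":0.002,"z":0.065,"rx":0,"ry":0,"rz":0},{"claw":0,"x":0.016,"y":0.002,"z":0.065,"rx":0,"ry":0,"rz":0}])

```text
t: 7.38
tcp_pos: [507.9, 260.2, 101.1]
tool_rot: [-2.205, -2.237, 0.002]
wrist_force: [-0.6, 0.4, -0.9]
opening: 28.8
```

```bash
python3 -c "
from h import *
snap('wrist','w6');snap('side','s6')
crop('s6',230,120,120,110,6,'c9')
rel(507,263,37,90.8)"
```

```text
tcp [508.9 260.2 102.4] F [-0.1  0.8 -0.1] op 28.8 q [ 0.45  0.42  1.76  0.    0.96 -1.13] t 7.47
shift m [ 0.0028 -0.002   0.0654] turn [ 0.0016 -0.0009 -0.0001] rows>= 2.0
```

View pics/w6.png

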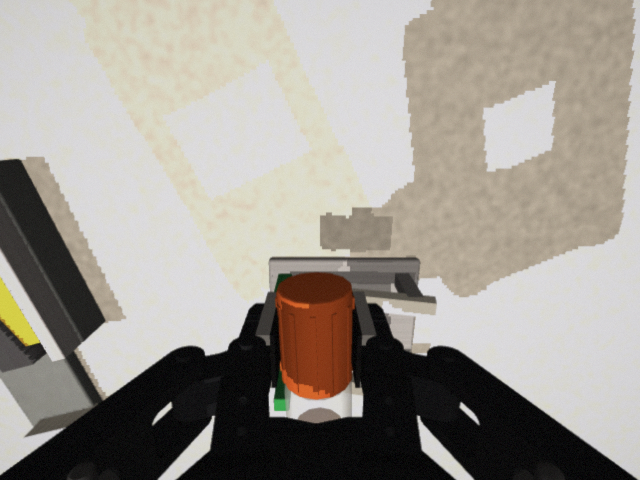

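View pics/c9.png

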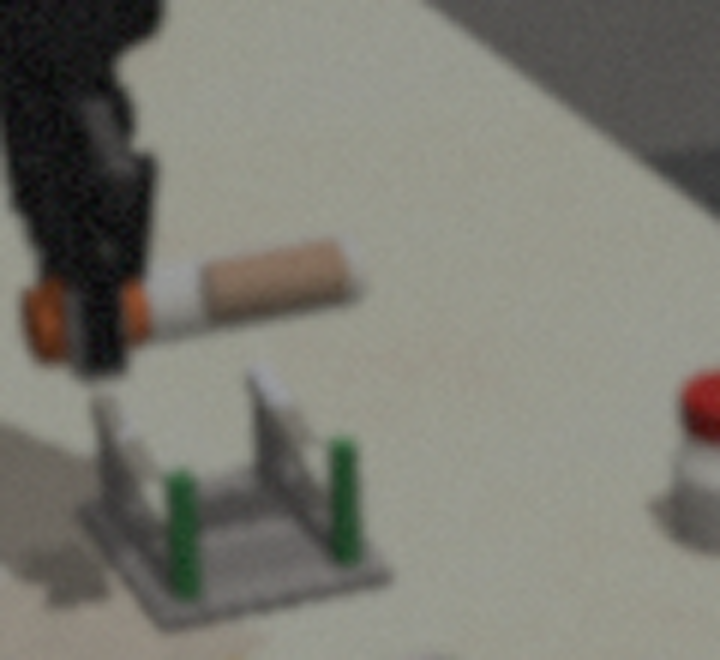

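The side view shows the tube level above the rest with the stops on the near side. Going down, slowly at the end.

Emit:
arm_command(moves=[{"claw":0,"x":0.003,"y":-0.001,"z":0.025,"rx":0,"ry":0,"rz":0},{"claw":0,"x":0.003,"y":-0.001,"z":0.045,"rx":0,"ry":0,"rz":0},{"claw":0,"x":0.003,"y":-0.001,"z":0.056,"rx":0,"ry":0,"rz":0},{"claw":0,"x":0.003,"y":-0.001,"z":0.062,"rx":0,"ry":0,"rz":0},{"claw":0,"x":0.003,"y":-0.001,"z":0.064,"rx":0,"ry":0,"rz":0},{"claw":0,"x":0.003,"y":-0.001,"z":0.064,"rx":0,"ry":0,"rz":0}])

```text
t: 8.22
tcp_pos: [507.8, 263.2, 37.8]
tool_rot: [2.205, 2.237, 0.002]
wrist_force: [0.5, 0.9, -0.3]
opening: 28.5
```

```bash
python3 -c "
from h import *
snap('side','s7');snap('scene','e7')
crop('s7',230,120,120,110,6,'c10');crop('e7',330,120,100,80,7,'c11')
rel(507,263,37,90.8)"
```

```text
tcp [507.8 263.2  37.9] F [-0.4  0.2 -0.6] op 28.7 q [ 0.46  0.5   1.82  0.    0.82 -1.13] t 8.32
shift m [-0.0002 -0.0008  0.0009] turn [ 0.001  -0.0005  0.0002] rows>= 1.0
```

View pics/c10.png

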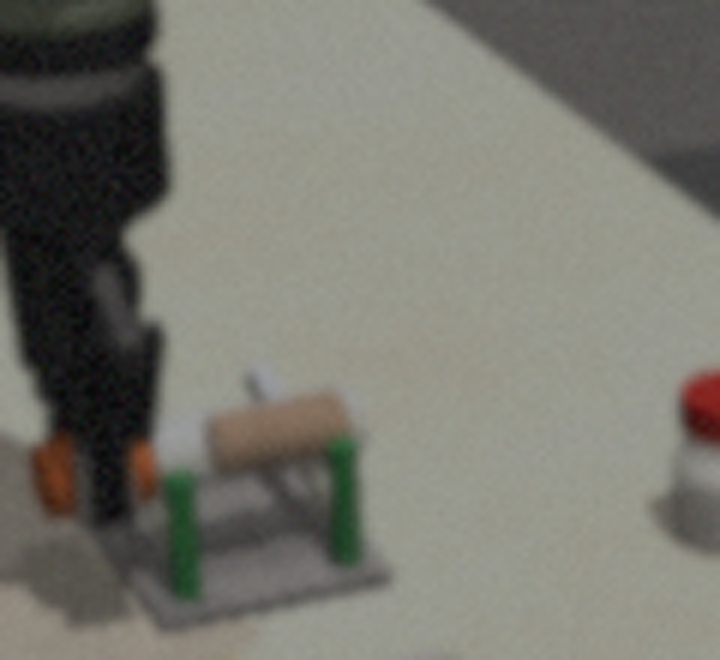

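View pics/c11.png

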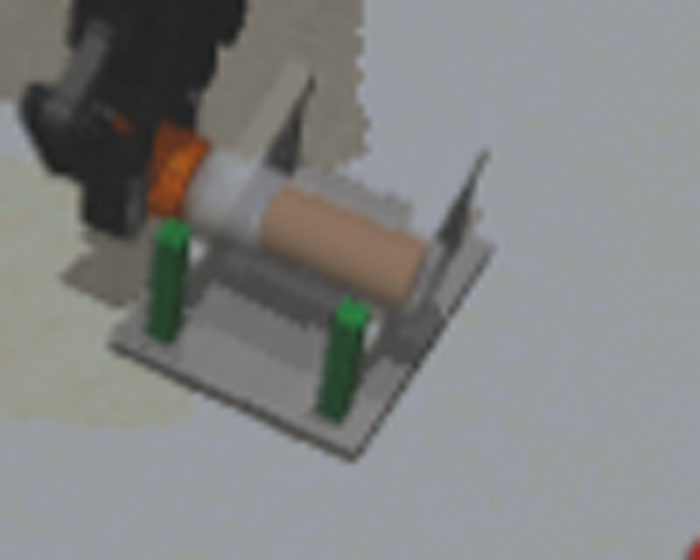

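Tube lies over both rails, just uphill of the stops, with no contact force yet. Lowering a little more to touch.

Emit:
arm_command(moves=[{"claw":0,"x":0,"y":0,"z":0.001,"rx":0,"ry":0,"rz":0},{"claw":0,"x":0,"y":0,"z":0.0018,"rx":0,"ry":0,"rz":0},{"claw":0,"x":0,"y":0,"z":0.0018,"rx":0,"ry":0,"rz":0}])

```text
t: 8.7
tcp_pos: [507.7, 263.2, 36.2]
tool_rot: [2.205, 2.237, 0.002]
wrist_force: [-1.4, -1.3, 4.5]
opening: 28.9
```

Contact felt (4.5 N). Opening in stages.

Emit:
arm_command(moves=[{"claw":0.4,"x":0,"y":0,"z":0,"rx":0,"ry":0,"rz":0},{"claw":0.45,"x":0,"y":0,"z":0,"rx":0,"ry":0,"rz":0},{"claw":0.5,"x":0,"y":0,"z":0,"rx":0,"ry":0,"rz":0},{"claw":0.6,"x":0,"y":0,"z":0,"rx":0,"ry":0,"rz":0},{"claw":0.8,"x":0,"y":0,"z":0,"rx":0,"ry":0,"rz":0},{"claw":0.8,"x":0,"y":0,"z":0,"rx":0,"ry":0,"rz":0},{"claw":0.8,"x":0,"y":0,"z":0,"rx":0,"ry":0,"rz":0},{"claw":0.8,"x":0,"y":0,"z":0,"rx":0,"ry":0,"rz":0}])

```text
t: 9.7
tcp_pos: [507.4, 263.0, 35.5]
tool_rot: [2.206, 2.237, 0.0]
wrist_force: [0.4, -0.2, 0.1]
opening: 68.6
```

```bash
python3 -c "
from h import *
snap('wrist','w8');snap('scene','e8')
crop('e8',330,120,100,80,7,'c12')
rel(507,263,150,90.8)"
```

```text
tcp [507.4 263.   35.5] F [-0.7 -0.3  0.1] op 68.4 q [ 0.46  0.5   1.82  0.    0.81 -1.13] t 9.8
shift m [-0.     -0.0004 -0.1145] turn [ 0.0001 -0.0001  0.0002] rows>= 2.0
```

View pics/w8.png

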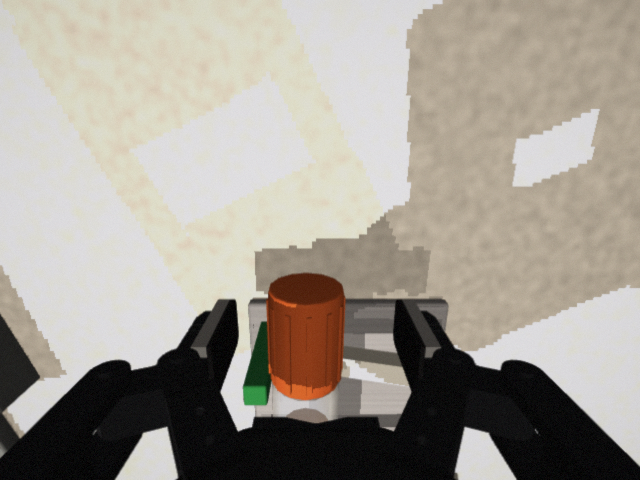

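View pics/c12.png

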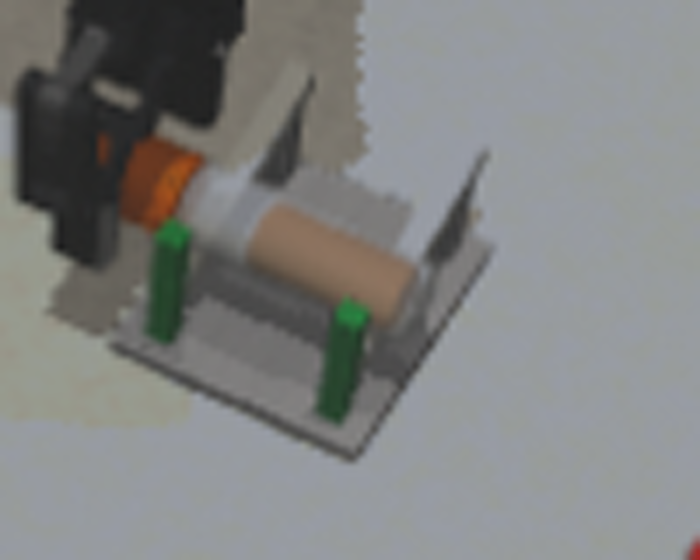

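The tube has rolled against both stops, cap overhanging. Retreating straight up, then a look from above.

Emit:
arm_command(moves=[{"claw":0.8,"x":0,"y":0,"z":-0.02,"rx":0,"ry":0,"rz":0},{"claw":0.8,"x":0,"y":0,"z":-0.06,"rx":0,"ry":0,"rz":0},{"claw":0.8,"x":0,"y":0,"z":-0.11,"rx":0,"ry":0,"rz":0},{"claw":0.8,"x":0,"y":0,"z":-0.15,"rx":0,"ry":0,"rz":0},{"claw":0.8,"x":0,"y":0,"z":-0.15,"rx":0,"ry":0,"rz":0},{"claw":0.8,"x":0,"y":0,"z":-0.15,"rx":0,"ry":0,"rz":0}])

```text
t: 10.55
tcp_pos: [506.8, 262.7, 184.8]
tool_rot: [-2.205, -2.237, 0.002]
wrist_force: [0.7, -0.5, -0.7]
opening: 68.3
```

```bash
python3 -c "
from h import *
snap('wrist','w9')
crop('w9',240,180,150,150,4,'c13')
rel(568,257.7,35,90.8)"
```

```text
tcp [506.5 262.6 184.1] F [ 0.3  0.  -0. ] op 68.6 q [ 0.46  0.35  1.65  0.    1.15 -1.13] t 10.6
shift m [-0.0056  0.0618  0.149 ] turn [-0.0025  0.0011  0.0003] rows>= 3.0
```

View pics/w9.png

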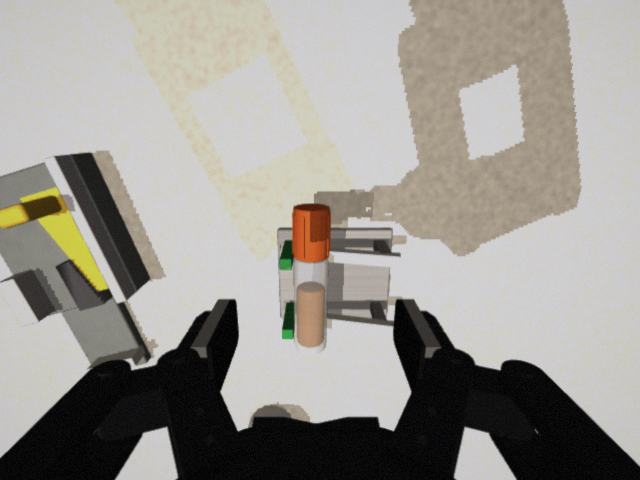

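View pics/c13.png

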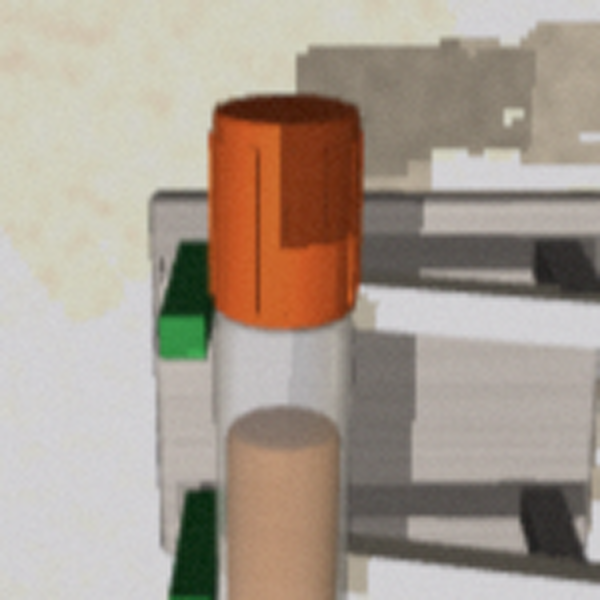

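Run:
```python
from h import *
np.set_printoptions(precision=1,suppress=True)
d=load("w9")
print("capglass",onz(d,(311.2,261.7),68),"axis pts",onz(d,(311.3,235),53),onz(d,(311,330),53))
print("glass end top",onz(d,(311,349),60), "stops", onz(d,(286,263.5),60),onz(d,(289,334),60))
```

```text
capglass [527.3 258.   68. ] axis pts [509.9 257.7  53. ] [598.4 258.3  53. ]
glass end top [613.3 258.6  60. ] stops [532.3 237.4  60. ] [598.3 239.2  60. ]
```

Emit:
arm_command(force=60, moves=[{"claw":0.85,"x":-0.004,"y":0.04,"z":0.01,"rx":0,"ry":0,"rz":0},{"claw":0.85,"x":-0.005,"y":0.06,"z":0.05,"rx":0,"ry":0,"rz":0},{"claw":0.85,"x":-0.005,"y":0.0605,"z":0.09,"rx":0,"ry":0,"rz":0},{"claw":0.85,"x":-0.005,"y":0.0605,"z":0.12,"rx":0,"ry":0,"rz":0},{"claw":0.85,"x":-0.005,"y":0.0605,"z":0.14,"rx":0,"ry":0,"rz":0},{"claw":0.85,"x":-0.005,"y":0.0605,"z":0.149,"rx":0,"ry":0,"rz":0},{"claw":0.85,"x":-0.005,"y":0.0605,"z":0.149,"rx":0,"ry":0,"rz":0}])

```text
t: 11.48
tcp_pos: [567.3, 258.6, 35.4]
tool_rot: [-2.205, -2.237, 0.003]
wrist_force: [0.1, 0.4, 0.7]
opening: 72.5
```

```bash
python3 -c "
from h import *
snap('wrist','w10')
rel(567,258.2,34.7,90.8)"
```

```text
tcp [567.9 258.9  36.3] F [ 0.8  0.7 -0. ] op 72.3 q [ 0.41  0.57  1.69  0.    0.88 -1.18] t 11.53
shift m [-0.0007 -0.001   0.0016] turn [-0.0004  0.0001  0.0002] rows>= 1.0
```

View pics/w10.png

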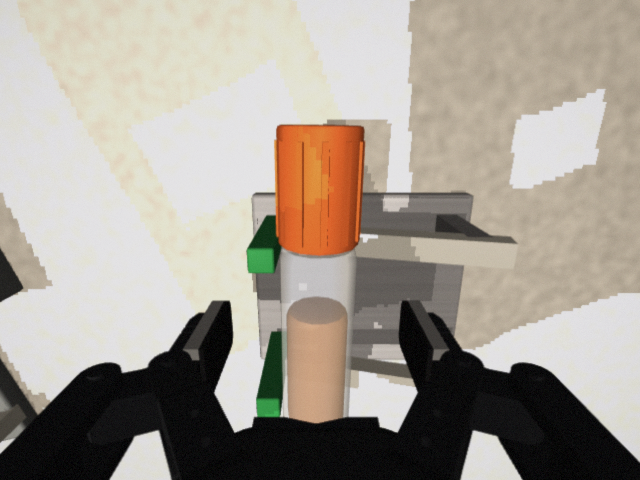

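Pads straddle the glass, with the tube centre at column 318 and the pads' centre at 316, between the rails. Closing at 60 N.

Emit:
arm_command(force=60, moves=[{"claw":0,"x":0,"y":0,"z":0.001,"rx":0,"ry":0,"rz":0},{"claw":0,"x":0,"y":0,"z":0.001,"rx":0,"ry":0,"rz":0},{"claw":0,"x":0,"y":0,"z":0.001,"rx":0,"ry":0,"rz":0},{"claw":0,"x":0,"y":0,"z":0.001,"rx":0,"ry":0,"rz":0},{"claw":0,"x":0,"y":0,"z":0.001,"rx":0,"ry":0,"rz":0},{"claw":0,"x":0,"y":0,"z":0.001,"rx":0,"ry":0,"rz":0}])

```text
t: 12.28
tcp_pos: [568.3, 259.0, 36.4]
tool_rot: [2.205, 2.237, 0.002]
wrist_force: [-1.1, -0.5, 5.4]
opening: 28.0
```

Emit:
arm_command(moves=[{"claw":0,"x":0,"y":0,"z":-0.01,"rx":0,"ry":0,"rz":0},{"claw":0,"x":0,"y":0,"z":-0.03,"rx":0,"ry":0,"rz":0},{"claw":0,"x":0,"y":0,"z":-0.06,"rx":0,"ry":0,"rz":0},{"claw":0,"x":0,"y":0,"z":-0.09,"rx":0,"ry":0,"rz":0},{"claw":0,"x":0,"y":0,"z":-0.11,"rx":0,"ry":0,"rz":0},{"claw":0,"x":0,"y":0,"z":-0.11,"rx":0,"ry":0,"rz":0},{"claw":0,"x":0,"y":0,"z":-0.11,"rx":0,"ry":0,"rz":0}])

```text
t: 13.15
tcp_pos: [567.3, 258.6, 144.5]
tool_rot: [-2.205, -2.237, 0.003]
wrist_force: [-0.2, 0.7, -1.4]
opening: 28.1
```

```bash
python3 -c "
from h import *
snap('wrist','w11')
rel(600,70,146,107.5)"
```

```text
tcp [567.2 258.5 144.2] F [ 1.  -1.5 -0.6] op 28.5 q [ 0.41  0.46  1.57  0.    1.11 -1.18] t 13.2
shift m [-0.189   0.0301 -0.0017] turn [-0.0024  0.0006 -0.2912] rows>= 4.0
```

View pics/w11.png

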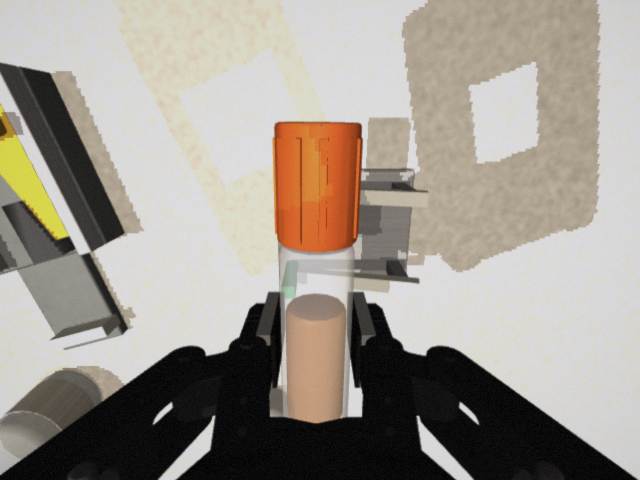

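Run:
```python
from h import *
np.set_printoptions(precision=1,suppress=True)
d=load("w11");T=d["T_tool_cam"]
for nm,uv in [("cap/glass",(316,251)),("axis far",(318,150))]: print(nm,onz(d,uv,-33.5,T))
print("axis pts z-18.5:",onz(d,(318,180),-18.5,T),onz(d,(316,390),-18.5,T))
S=load("scene0");D=load("side0")
print("bottle cap",tri([ray(S,(397,258)),ray(D,(392,203))]), onz(S,(397,257),115),onz(D,(392,201),115))
print("pot",tri([ray(S,(438,203)),ray(D,(353,187))]))
o=np.array([568.9,22.8]);y=np.radians(17.2);X=np.array([np.cos(y),np.sin(y)]);Y=np.array([-X[1],X[0]])
for n,p in [("bottle",tri([ray(S,(397,258)),ray(D,(392,203))])[0][:2])]: print(n,(p-o)@X,(p-o)@Y)
print("hover tcp for cap y+4",o+X*63+Y*4)
```

```text
cap/glass [ -1.4 -41.7 -33.5]
axis far [ -0.8 -73.8 -33.5]
axis pts z-18.5: [ -0.7 -62.7 -18.5] [ -1.3  26.7 -18.5]
bottle cap (array([747. ,  17.8, 106.3]), [np.float64(0.0705210250188533), np.float64(0.0705210250188319)]) [746.9  15.  115. ] [742.2  10.5 115. ]
pot (array([758.8, 212.2,  58.4]), [np.float64(0.3102620742987562), np.float64(0.31026207429883634)])
bottle 168.71461005718828 -57.41498754613384
hover tcp for cap y+4 [627.9  45.3]
```

Tube is held 62.7 mm ahead of its cap middle (tool y -62.7). Cradle origin by wrist is about (569,23), yaw 17.2°, wedge travel about 6 mm. The bottle is clear of the gripper. Moving to hover over the cradle.

```bash
python3 -c "
from h import *
rel(627.6,45.2,90,107.2)"
```

```text
tcp [567.2 258.5 144.2] F [ 1.  -1.5 -0.6] op 28.5 q [ 0.41  0.46  1.57  0.    1.11 -1.18] t 13.2
shift m [-0.2141  0.0575  0.0543] turn [-0.0024  0.0006 -0.286 ] rows>= 4.0
```

Emit:
arm_command(moves=[{"claw":0,"x":-0.02,"y":0.005,"z":0,"rx":0,"ry":0,"rz":-0.04},{"claw":0,"x":-0.06,"y":0.016,"z":0,"rx":0,"ry":0,"rz":-0.1},{"claw":0,"x":-0.11,"y":0.03,"z":0,"rx":0,"ry":0,"rz":-0.17},{"claw":0,"x":-0.16,"y":0.043,"z":0,"rx":0,"ry":0,"rz":-0.24},{"claw":0,"x":-0.195,"y":0.053,"z":0.01,"rx":0,"ry":0,"rz":-0.286},{"claw":0,"x":-0.214,"y":0.0575,"z":0.035,"rx":0,"ry":0,"rz":-0.286},{"claw":0,"x":-0.214,"y":0.0575,"z":0.054,"rx":0,"ry":0,"rz":-0.286},{"claw":0,"x":-0.214,"y":0.0575,"z":0.054,"rx":0,"ry":0,"rz":-0.286},{"claw":0,"x":-0.214,"y":0.0575,"z":0.054,"rx":0,"ry":0,"rz":-0.286}])

```text
t: 14.32
tcp_pos: [628.7, 46.0, 91.6]
tool_rot: [-1.864, -2.529, -0.0]
wrist_force: [0.2, 0.5, 0.1]
opening: 28.3
```

```bash
python3 -c "
from h import *
snap('wrist','w12')
rel(627.6,45.2,57,107.2)"
```

```text
tcp [628.9  46.1  92.1] F [ 0.8  0.3 -0.4] op 28.3 q [ 0.05  0.52  1.62  0.    1.   -1.82] t 14.38
shift m [-0.0004 -0.0016  0.0351] turn [0.0011 0.0002 0.0005] rows>= 1.0
```

View pics/w12.png

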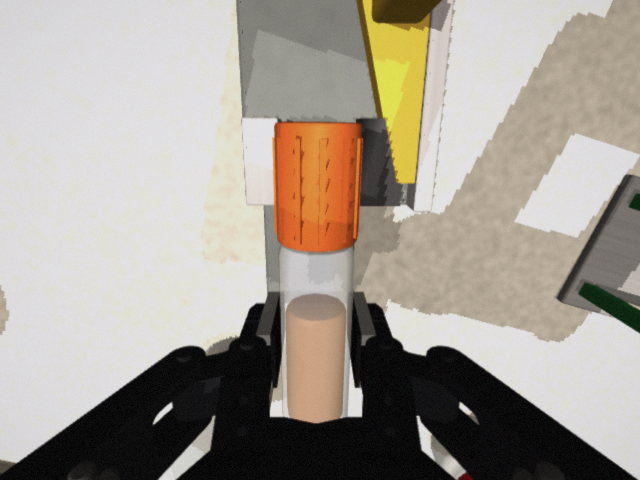

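Run:
```python
from h import *
np.set_printoptions(precision=1,suppress=True)
crop('w12',230,100,210,160,3.8,'c14')
d=load("w12");T=d["T_tool_cam"]
zt=-(52-92.1)
for nm,uv,z in [("fence-x",(259,118),zt),("fence+x",(259,205.5),zt),("jaw-x",(375,118),zt),("jaw+x",(384,206),zt),("fence out -x",(245,118),zt),("fence out +x",(246,205),zt),("cap",(318,251),-33.5)]: print(nm,onz(d,uv,z,T))
```

```text
fence-x [-28.8 -85.1  40.1]
fence+x [-30.9 -41.4  40.1]
jaw-x [ 28.  -85.   40.1]
jaw+x [ 35.  -41.2  40.1]
fence out -x [-35.6 -85.1  40.1]
fence out +x [-37.8 -41.7  40.1]
cap [ -0.3 -42.1 -33.5]
```

View pics/c14.png

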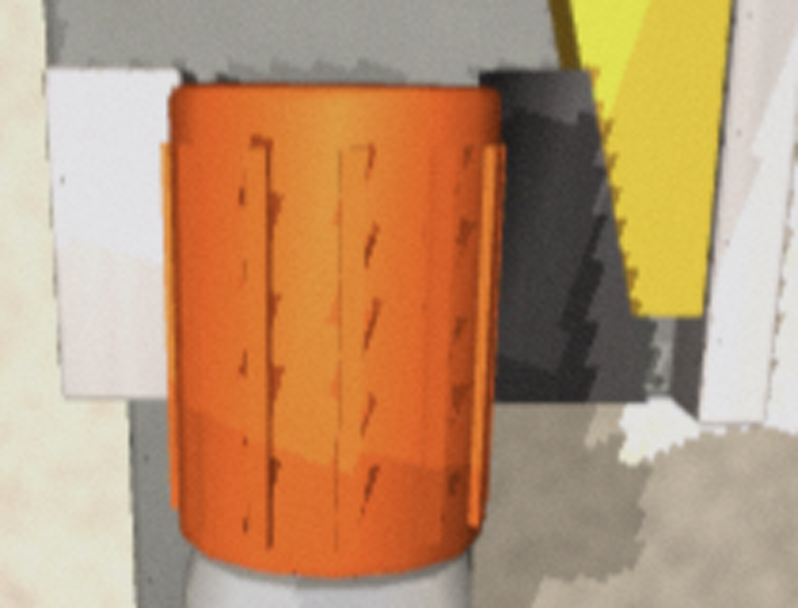

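Run:
```python
from h import *
np.set_printoptions(precision=1,suppress=True)
d=load("w12");T=d["T_tool_cam"];q=lambda u,v:(230+u/3.8,100+v/3.8)
zt=40.1
L=[("fence out",q(47,70),q(62,398),zt),("plate left",q(130,400),q(137,608),80.1),("guide in",q(735,30),q(705,418),44.1),("wedge",q(728,20),q(703,315),45.1)]
for nm,a,b,z in L:
    A=onz(d,a,z,T);B=onz(d,b,z,T);v=B-A;print(nm,A,B,"dx/dy deg",np.degrees(np.arctan2(v[0],v[1])).round(2))
```

```text
fence out [-36.9 -84.9  40.1] [-37.6 -41.9  40.1] dx/dy deg -0.87
plate left [-34.1 -33.   80.1] [-34.6   4.7  80.1] dx/dy deg -0.68
guide in [ 52.5 -89.9  44.1] [ 53.  -38.1  44.1] dx/dy deg 0.64
wedge [ 51.7 -91.2  45.1] [ 51.8 -52.6  45.1] dx/dy deg 0.07
```

The cap is centred on the fence along x to 0.2 mm. Laterally it lies at cradle y about +3.8, so shifting 1 mm to +y. Descending.

Emit:
arm_command(moves=[{"claw":0,"x":0.001,"y":0,"z":0.02,"rx":0,"ry":0,"rz":0},{"claw":0,"x":0.001,"y":0,"z":0.035,"rx":0,"ry":0,"rz":0},{"claw":0,"x":0.001,"y":0,"z":0.048,"rx":0,"ry":0,"rz":0},{"claw":0,"x":0.001,"y":0,"z":0.055,"rx":0,"ry":0,"rz":0},{"claw":0,"x":0.001,"y":0,"z":0.06,"rx":0,"ry":0,"rz":0},{"claw":0,"x":0.001,"y":0,"z":0.06,"rx":0,"ry":0,"rz":0}])

```text
t: 15.12
tcp_pos: [628.2, 46.7, 31.4]
tool_rot: [-1.864, -2.528, 0.0]
wrist_force: [-0.1, 0.5, -1.3]
opening: 28.1
```

```bash
python3 -c "
from h import *
snap('wrist','w13')
crop('w13',220,80,210,160,3.8,'c15')
rel(627.6,45.2,28,107.2)"
```

```text
tcp [628.4  46.7  31.7] F [-0.6  0.8 -1.4] op 28.2 q [ 0.06  0.58  1.68  0.    0.88 -1.82] t 15.18
shift m [-0.0012 -0.0012  0.0037] turn [ 0.0004 -0.      0.    ] rows>= 1.0
```

View pics/w13.png

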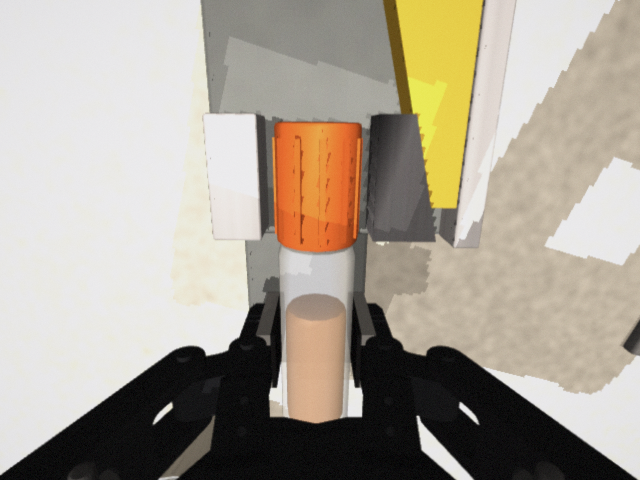

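View pics/c15.png

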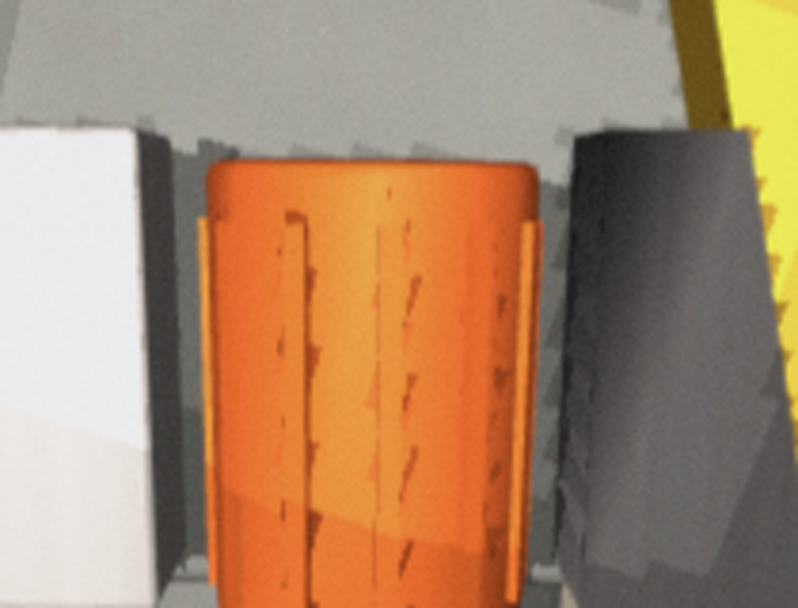

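Run:
```python
from h import *
np.set_printoptions(precision=1,suppress=True)
d=load("w13");T=d["T_tool_cam"];z=-(52-31.7)
for nm,uv,z in [("fence-x",(245,113.5),z),("fence+x",(245,239.5),z),("jaw-x",(385,114.5),z),("jaw+x",(385,241),z),("cap/glass",(317,250.5),-33.5),("cap end top",(318,123),-31),("cap l",(274,180),-18.5),("cap r",(361.5,180),-18.5),("fence in",(257,180),z),("jaw in",(371,180),z)]: print(nm,onz(d,uv,z,T))
```

```text
fence-x [-24.1 -84.9 -20.3]
fence+x [-26.7 -41.9 -20.3]
jaw-x [ 21.6 -84.6 -20.3]
jaw+x [ 24.2 -41.3 -20.3]
cap/glass [ -0.6 -42.3 -33.5]
cap end top [ -0.3 -81.9 -31. ]
cap l [-15.6 -63.1 -18.5]
cap r [ 15.  -63.1 -18.5]
fence in [-21.2 -63.4 -20.3]
jaw in [ 18.  -63.4 -20.3]
```

Cap spans -84.3 to -42.3 along the tool's y, and the fence -84.9 to -41.9: inside. Lateral gaps are 5.6 and 3 mm, so shifting back 1 mm, then lowering to contact.

Emit:
arm_command(moves=[{"claw":0,"x":-0.001,"y":0,"z":0.0015,"rx":0,"ry":0,"rz":0},{"claw":0,"x":-0.001,"y":0,"z":0.003,"rx":0,"ry":0,"rz":0},{"claw":0,"x":-0.001,"y":0,"z":0.003,"rx":0,"ry":0,"rz":0}])

```text
t: 15.55
tcp_pos: [628.7, 45.7, 28.6]
tool_rot: [1.864, 2.528, 0.0]
wrist_force: [-0.6, 0.2, -0.6]
opening: 28.3
```

Emit:
arm_command(moves=[{"claw":0,"x":0,"y":0,"z":0.001,"rx":0,"ry":0,"rz":0},{"claw":0,"x":0,"y":0,"z":0.0015,"rx":0,"ry":0,"rz":0},{"claw":0,"x":0,"y":0,"z":0.0015,"rx":0,"ry":0,"rz":0}])

```text
t: 15.92
tcp_pos: [628.7, 45.7, 28.5]
tool_rot: [1.864, 2.528, 0.001]
wrist_force: [-2.2, -0.6, 7.0]
opening: 28.2
```

Contact at 7 N. Opening in stages.

Emit:
arm_command(moves=[{"claw":0.38,"x":0,"y":0,"z":-0.0005,"rx":0,"ry":0,"rz":0},{"claw":0.42,"x":0,"y":0,"z":-0.0005,"rx":0,"ry":0,"rz":0},{"claw":0.5,"x":0,"y":0,"z":-0.0005,"rx":0,"ry":0,"rz":0},{"claw":0.6,"x":0,"y":0,"z":-0.0005,"rx":0,"ry":0,"rz":0},{"claw":0.8,"x":0,"y":0,"z":-0.0005,"rx":0,"ry":0,"rz":0},{"claw":0.8,"x":0,"y":0,"z":-0.0005,"rx":0,"ry":0,"rz":0},{"claw":0.8,"x":0,"y":0,"z":-0.0005,"rx":0,"ry":0,"rz":0}])

```text
t: 16.8
tcp_pos: [628.5, 45.7, 27.5]
tool_rot: [-1.864, -2.529, -0.0]
wrist_force: [-0.9, 0.1, 0.4]
opening: 68.3
```

```bash
python3 -c "
from h import *
snap('wrist','w14')
rel(627.6,45.2,28,107.2)"
```

```text
tcp [628.5  45.7  27.5] F [ 0.2  0.4 -0.2] op 68.3 q [ 0.05  0.59  1.68  0.    0.87 -1.82] t 16.85
shift m [-0.0002 -0.001  -0.0005] turn [ 0.0001 -0.0001  0.    ] rows>= 1.0
```

View pics/w14.png

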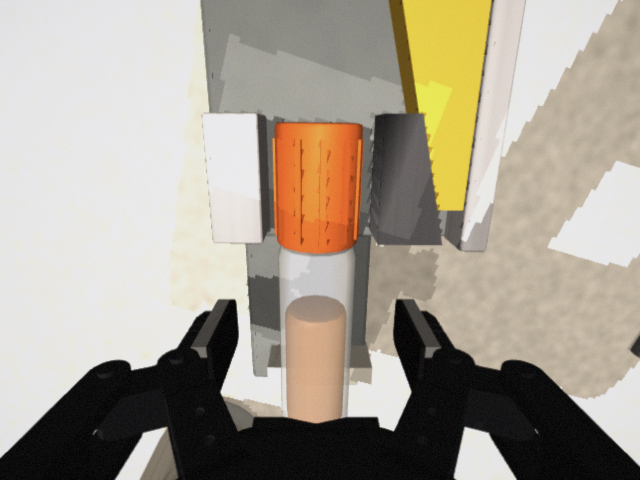

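Released. The cap stands in the bay (rows 123–252, fence 114–242, same relation as before). Retreating straight up and going behind the tab.

Emit:
arm_command(moves=[{"claw":0.8,"x":0,"y":0,"z":-0.02,"rx":0,"ry":0,"rz":0},{"claw":0.8,"x":0,"y":0,"z":-0.06,"rx":0,"ry":0,"rz":0},{"claw":0.8,"x":0,"y":0,"z":-0.1,"rx":0,"ry":0,"rz":0},{"claw":0.6,"x":0,"y":0,"z":-0.14,"rx":0,"ry":0,"rz":0},{"claw":0.3,"x":0,"y":0,"z":-0.16,"rx":0,"ry":0,"rz":0},{"claw":0,"x":0,"y":0,"z":-0.16,"rx":0,"ry":0,"rz":0},{"claw":0,"x":0,"y":0,"z":-0.16,"rx":0,"ry":0,"rz":0}])

```text
t: 17.73
tcp_pos: [627.8, 45.7, 186.2]
tool_rot: [-1.863, -2.527, 0.002]
wrist_force: [-0.1, 0.1, 0.0]
opening: 0.4
```

Run:
```python
from h import *
np.set_printoptions(precision=1,suppress=True)
snap('wrist','w15')
o=np.array([568.9,22.8]);y=np.radians(17.2);X=np.array([np.cos(y),np.sin(y)]);Y=np.array([-X[1],X[0]])
p=o+X*-105+Y*41; print(p)
rel(p[0],p[1],187,107.2)
```

```text
[456.5  30.9]
tcp [627.6  45.7 185.9] F [ 0.  -0.6  0.1] op -0.3 q [ 0.1  0.4  1.5  0.   1.2 -1.8] t 17.77
shift m [ 0.  -0.2 -0. ] turn [-0. -0.  0.] rows>= 3.0
```

View pics/w15.png

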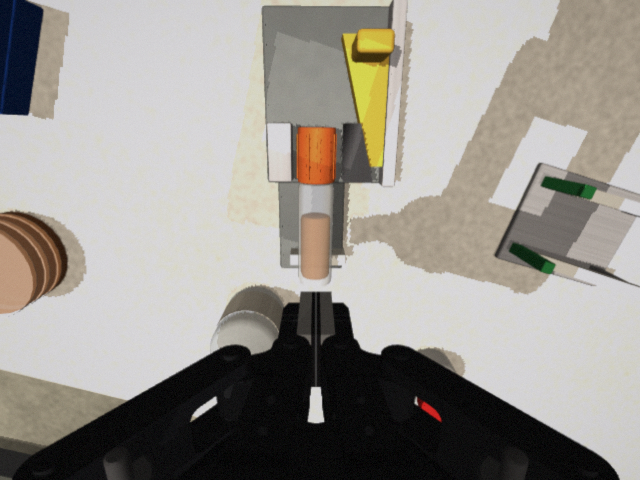

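The tube lies in the bay with the glass end across the prop (row about 262). Gripper is shut. Moving behind the tab.

Run:
```python
from h import *
rel(456.5,30.9,187,107.2)
d=load("w15")
for uv,z in [((376,34),84),((376,38),84),((359,35),84),((393,35),84)]:print(onz(d,uv,z).round(1))
```

```text
tcp [627.6  45.7 185.9] F [ 0.  -0.6  0.1] op -0.3 q [ 0.05  0.44  1.5   0.    1.21 -1.82] t 17.77
shift m [ 0.0365 -0.1679 -0.0006] turn [-0.0028 -0.0008  0.0001] rows>= 3.0
[487.4  40.1  84. ]
[489.5  40.9  84. ]
[491.   30.3  84. ]
[484.8  50.3  84. ]
```

Emit:
arm_command(moves=[{"claw":0,"x":0.01,"y":-0.045,"z":0,"rx":0,"ry":0,"rz":0},{"claw":0,"x":0.022,"y":-0.1,"z":0,"rx":0,"ry":0,"rz":0},{"claw":0,"x":0.034,"y":-0.15,"z":0,"rx":0,"ry":0,"rz":0},{"claw":0,"x":0.0365,"y":-0.168,"z":0.02,"rx":0,"ry":0,"rz":0},{"claw":0,"x":0.0365,"y":-0.168,"z":0.06,"rx":0,"ry":0,"rz":0},{"claw":0,"x":0.0365,"y":-0.168,"z":0.08,"rx":0,"ry":0,"rz":0},{"claw":0,"x":0.0365,"y":-0.168,"z":0.08,"rx":0,"ry":0,"rz":0}])

```text
t: 18.65
tcp_pos: [455.3, 30.8, 105.4]
tool_rot: [-1.862, -2.525, 0.006]
wrist_force: [0.5, 0.3, -0.4]
opening: 0.4
```

Run:
```python
from h import *
snap('wrist','w16');snap('side','s16');crop('s16',210,170,180,130,4,'c16')
rel(456.5,30.9,60,107.2)
```

```text
tcp [457.3  30.9 107.4] F [-0.1  0.1  0.7] op 0.2 q [ 0.04  0.26  2.    0.    0.88 -1.83] t 18.75
shift m [ 0.0002 -0.0008  0.0474] turn [-0.0004 -0.0002  0.    ] rows>= 1.0
```

View pics/w16.png

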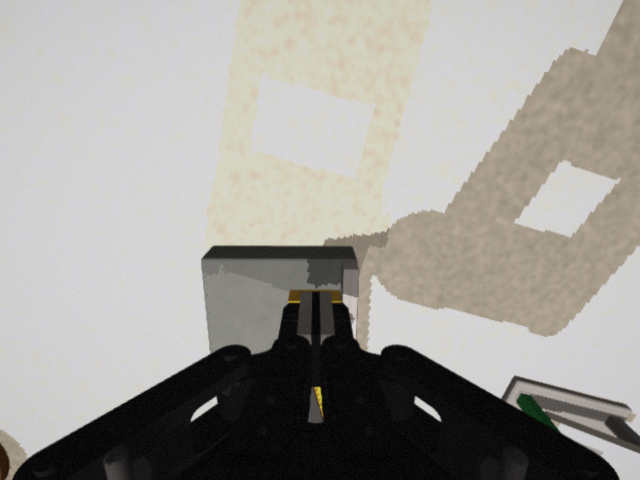

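View pics/c16.png

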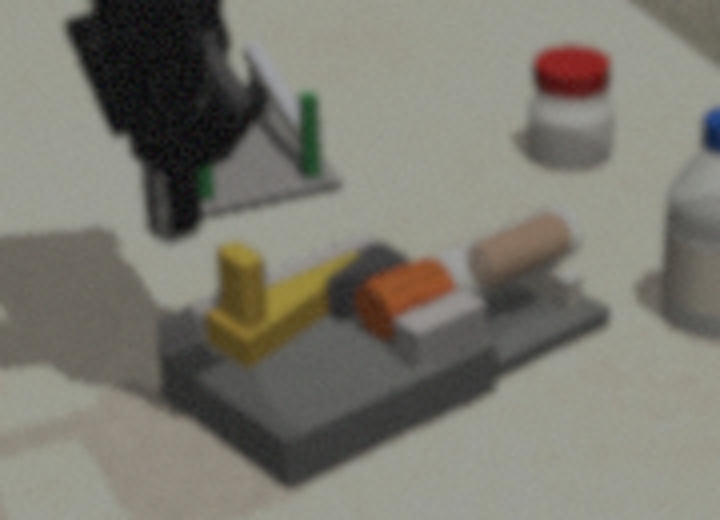

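Fingers are behind the tab in line with it (the side view confirms a gap). Down to z = 60.

Emit:
arm_command(moves=[{"claw":0,"x":0,"y":-0.001,"z":0.02,"rx":0,"ry":0,"rz":0},{"claw":0,"x":0,"y":-0.001,"z":0.04,"rx":0,"ry":0,"rz":0},{"claw":0,"x":0,"y":-0.001,"z":0.046,"rx":0,"ry":0,"rz":0},{"claw":0,"x":0,"y":-0.001,"z":0.046,"rx":0,"ry":0,"rz":0},{"claw":0,"x":0,"y":0.005,"z":0.046,"rx":0,"ry":0,"rz":0},{"claw":0,"x":0,"y":0.011,"z":0.046,"rx":0,"ry":0,"rz":0},{"claw":0,"x":0,"y":0.015,"z":0.046,"rx":0,"ry":0,"rz":0},{"claw":0,"x":0,"y":0.018,"z":0.046,"rx":0,"ry":0,"rz":0}])

```text
t: 19.75
tcp_pos: [474.7, 36.3, 61.6]
tool_rot: [-1.864, -2.529, 0.0]
wrist_force: [-5.0, -2.2, 4.2]
opening: -0.0
```

Run:
```python
from h import *
snap('wrist','w17');snap('side','s17');crop('s17',210,170,180,130,4,'c17')
rel(456.5,30.9,60,107.2)
```

```text
tcp [474.6  36.3  61.5] F [ 0.2  0.6 -0.6] op 0.3 q [ 0.05  0.35  2.02  0.    0.77 -1.82] t 19.85
shift m [ 0.0002 -0.0189  0.0015] turn [-0.0001 -0.0001  0.0001] rows>= 1.0
```

View pics/c17.png

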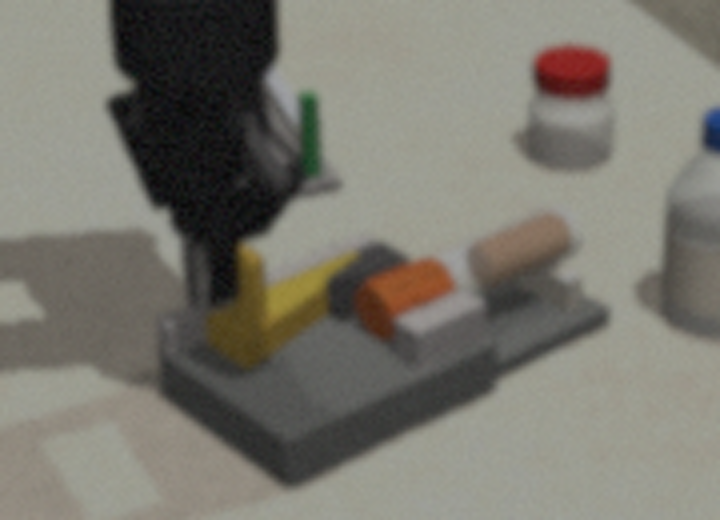

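Contact with the tab (5 N). Pushing along by 34 mm, then in small steps on force.

Emit:
arm_command(moves=[{"claw":0,"x":0,"y":0.003,"z":0,"rx":0,"ry":0,"rz":0},{"claw":0,"x":0,"y":0.007,"z":0,"rx":0,"ry":0,"rz":0},{"claw":0,"x":0,"y":0.011,"z":0,"rx":0,"ry":0,"rz":0},{"claw":0,"x":0,"y":0.015,"z":0,"rx":0,"ry":0,"rz":0},{"claw":0,"x":0,"y":0.019,"z":0,"rx":0,"ry":0,"rz":0},{"claw":0,"x":0,"y":0.023,"z":0,"rx":0,"ry":0,"rz":0},{"claw":0,"x":0,"y":0.027,"z":0,"rx":0,"ry":0,"rz":0},{"claw":0,"x":0,"y":0.03,"z":0,"rx":0,"ry":0,"rz":0},{"claw":0,"x":0,"y":0.032,"z":0,"rx":0,"ry":0,"rz":0},{"claw":0,"x":0,"y":0.033,"z":0,"rx":0,"ry":0,"rz":0}])

```text
t: 21.1
tcp_pos: [504.2, 45.4, 61.2]
tool_rot: [-1.862, -2.527, 0.005]
wrist_force: [-5.0, -3.2, 3.2]
opening: -0.1
```

Run:
```python
from h import *
snap('wrist','w18')
rel(456.5,30.9,60,107.2)
```

```text
tcp [504.3  45.5  61.3] F [-4.9 -3.2  2.7] op 0.1 q [ 0.07  0.39  1.95 -0.    0.81 -1.8 ] t 21.15
shift m [ 0.0002 -0.05    0.0014] turn [-0.0039 -0.0003  0.0002] rows>= 1.0
```

View pics/w18.png

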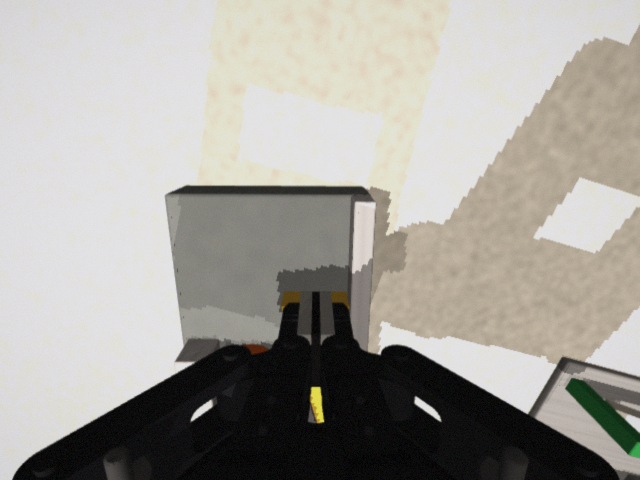

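Emit:
arm_command(moves=[{"claw":0,"x":0,"y":0.002,"z":0,"rx":0,"ry":0,"rz":0},{"claw":0,"x":0,"y":0.004,"z":0,"rx":0,"ry":0,"rz":0},{"claw":0,"x":0,"y":0.006,"z":0,"rx":0,"ry":0,"rz":0},{"claw":0,"x":0,"y":0.007,"z":0,"rx":0,"ry":0,"rz":0},{"claw":0,"x":0,"y":0.007,"z":0,"rx":0,"ry":0,"rz":0}])

```text
t: 21.78
tcp_pos: [511.0, 47.5, 61.2]
tool_rot: [-1.863, -2.527, 0.004]
wrist_force: [-3.9, -2.3, 3.6]
opening: 0.2
```

Emit:
arm_command(moves=[{"claw":0,"x":0,"y":0.001,"z":0,"rx":0,"ry":0,"rz":0},{"claw":0,"x":0,"y":0.002,"z":0,"rx":0,"ry":0,"rz":0},{"claw":0,"x":0,"y":0.002,"z":0,"rx":0,"ry":0,"rz":0}])

```text
t: 22.15
tcp_pos: [513.1, 48.2, 61.2]
tool_rot: [-1.863, -2.527, 0.004]
wrist_force: [-4.4, -2.8, 3.0]
opening: -0.2
```

Emit:
arm_command(moves=[{"claw":0,"x":0,"y":0.001,"z":0,"rx":0,"ry":0,"rz":0},{"claw":0,"x":0,"y":0.002,"z":0,"rx":0,"ry":0,"rz":0},{"claw":0,"x":0,"y":0.002,"z":0,"rx":0,"ry":0,"rz":0}])

```text
t: 22.52
tcp_pos: [515.1, 48.8, 61.2]
tool_rot: [-1.863, -2.527, 0.004]
wrist_force: [-4.1, -2.1, 1.2]
opening: -0.1
```

Run:
```python
from h import *
snap('scene','e19');crop('e19',255,170,130,110,6,'c19')
rel(456.5,30.9,60,107.2)
```

```text
tcp [515.1  48.8  61.2] F [-4.6 -2.9  2. ] op -0.4 q [ 0.07  0.4   1.92 -0.    0.82 -1.8 ] t 22.57
shift m [ 0.0002 -0.0612  0.0014] turn [-0.0031 -0.0002  0.0002] rows>= 1.0
```

View pics/c19.png

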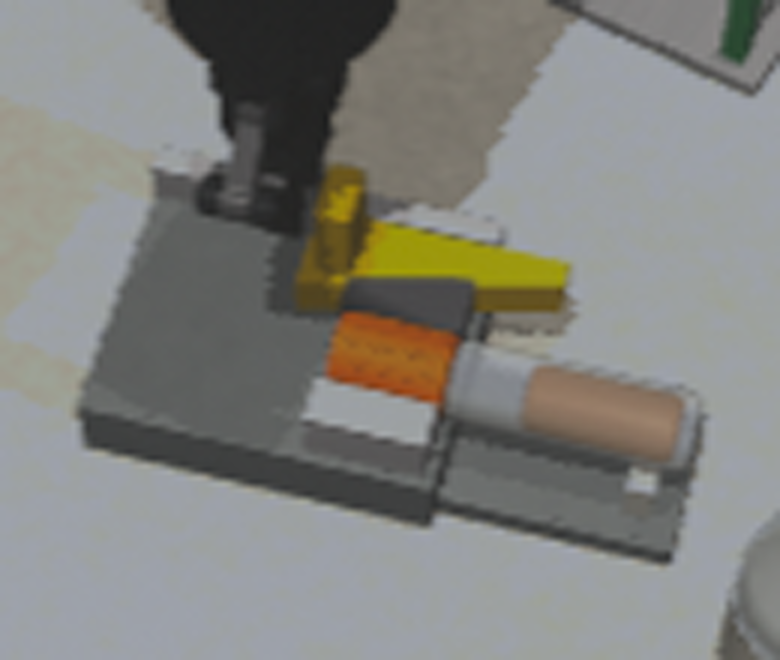

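Going well: cap between jaw and fence, glass end over the prop. The push isn't stiff yet, so continuing in millimetres.

Emit:
arm_command(moves=[{"claw":0,"x":0,"y":0.001,"z":0,"rx":0,"ry":0,"rz":0},{"claw":0,"x":0,"y":0.002,"z":0,"rx":0,"ry":0,"rz":0},{"claw":0,"x":0,"y":0.002,"z":0,"rx":0,"ry":0,"rz":0}])

```text
t: 22.95
tcp_pos: [516.3, 49.2, 61.2]
tool_rot: [-1.862, -2.526, 0.006]
wrist_force: [-5.4, -4.6, 5.3]
opening: -0.3
```

Emit:
arm_command(moves=[{"claw":0,"x":0,"y":0.001,"z":0,"rx":0,"ry":0,"rz":0},{"claw":0,"x":0,"y":0.001,"z":0,"rx":0,"ry":0,"rz":0}])

```text
t: 23.2
tcp_pos: [516.6, 49.3, 61.2]
tool_rot: [-1.861, -2.526, 0.007]
wrist_force: [-6.9, -4.5, 5.8]
opening: 0.2
```

Stiffening (TCP lags, 8 N). Pressing on toward 15–18 N.

Emit:
arm_command(moves=[{"claw":0,"x":0,"y":0.001,"z":0,"rx":0,"ry":0,"rz":0},{"claw":0,"x":0,"y":0.002,"z":0,"rx":0,"ry":0,"rz":0},{"claw":0,"x":0,"y":0.002,"z":0,"rx":0,"ry":0,"rz":0}])

```text
t: 23.58
tcp_pos: [517.3, 49.5, 61.2]
tool_rot: [-1.86, -2.525, 0.011]
wrist_force: [-9.6, -4.6, 8.5]
opening: 0.2
```

Emit:
arm_command(moves=[{"claw":0,"x":0,"y":0.001,"z":0,"rx":0,"ry":0,"rz":0},{"claw":0,"x":0,"y":0.002,"z":0,"rx":0,"ry":0,"rz":0},{"claw":0,"x":0,"y":0.002,"z":0,"rx":0,"ry":0,"rz":0}])

```text
t: 23.95
tcp_pos: [517.9, 49.8, 61.1]
tool_rot: [-1.859, -2.523, 0.014]
wrist_force: [-12.0, -6.6, 9.9]
opening: -0.0
```

Emit:
arm_command(moves=[{"claw":0,"x":0,"y":0.001,"z":0,"rx":0,"ry":0,"rz":0},{"claw":0,"x":0,"y":0.002,"z":0,"rx":0,"ry":0,"rz":0},{"claw":0,"x":0,"y":0.0025,"z":0,"rx":0,"ry":0,"rz":0},{"claw":0,"x":0,"y":0.0025,"z":0,"rx":0,"ry":0,"rz":0}])

```text
t: 24.45
tcp_pos: [518.5, 50.0, 60.9]
tool_rot: [-1.857, -2.521, 0.019]
wrist_force: [-15.6, -8.2, 12.6]
opening: 0.1
```

Run:
```python
from h import *
rel(456.5,30.9,60,107.2)
```

```text
tcp [518.5  50.   60.9] F [-15.6  -8.2  12.6] op 0.1 q [ 0.08  0.41  1.91 -0.    0.84 -1.79] t 24.45
shift m [ 0.0001 -0.0648  0.0019] turn [-0.0156 -0.0011  0.0009] rows>= 2.0
```

17.6 N along the push, travel about 53 mm. Backing off and rising.

Emit:
arm_command(moves=[{"claw":0,"x":0,"y":-0.005,"z":0,"rx":0,"ry":0,"rz":0},{"claw":0,"x":0,"y":-0.012,"z":0,"rx":0,"ry":0,"rz":0},{"claw":0,"x":0,"y":-0.025,"z":0,"rx":0,"ry":0,"rz":0},{"claw":0,"x":0,"y":-0.03,"z":0,"rx":0,"ry":0,"rz":0},{"claw":0,"x":0,"y":-0.03,"z":-0.03,"rx":0,"ry":0,"rz":0},{"claw":0,"x":0,"y":-0.03,"z":-0.08,"rx":0,"ry":0,"rz":0},{"claw":0,"x":0,"y":-0.03,"z":-0.13,"rx":0,"ry":0,"rz":0},{"claw":0,"x":0,"y":0.02,"z":-0.15,"rx":0,"ry":0,"rz":0},{"claw":0,"x":0,"y":0.04,"z":-0.17,"rx":0,"ry":0,"rz":0},{"claw":0,"x":0,"y":0.04,"z":-0.17,"rx":0,"ry":0,"rz":0}])

```text
t: 25.7
tcp_pos: [565.4, 64.3, 232.6]
tool_rot: [1.862, 2.527, 0.004]
wrist_force: [-1.3, 0.6, 0.1]
opening: 0.3
```

Run:
```python
from h import *
rel(456.5,30.9,60,107.2)
snap('wrist','w20');snap('scene','e20');crop('e20',255,170,130,110,6,'c20');snap('side','s20');crop('s20',230,190,150,110,5,'c21')
```

```text
tcp [565.4  64.3 232.6] F [-1.3  0.6  0.1] op 0.3 q [ 0.09  0.31  1.58  0.    1.25 -1.78] t 25.7
shift m [ 0.0005 -0.1146  0.1721] turn [0.0038 0.0006 0.0005] rows>= 4.0
```

View pics/w20.png

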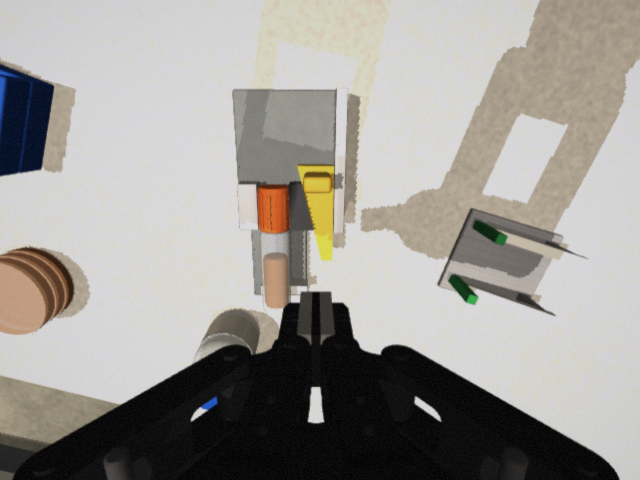

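View pics/c20.png

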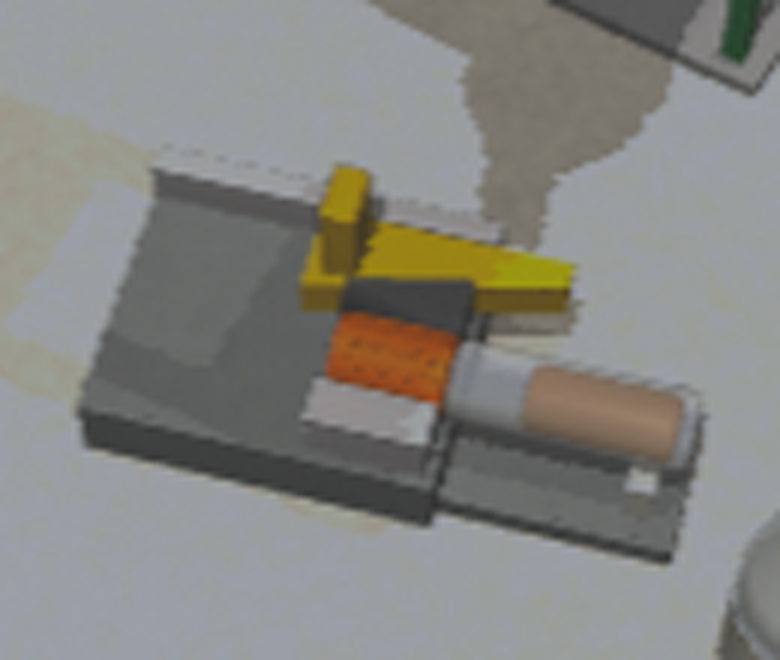

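View pics/c21.png

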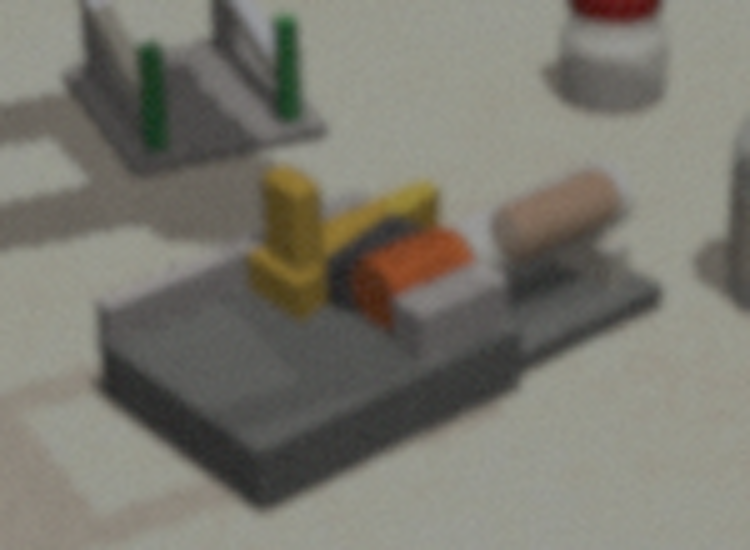

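Run:
```python
from h import *
np.set_printoptions(precision=1,suppress=True)
crop('w20',225,160,130,130,5,'c22')
```

```text
(no output)
```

View pics/c22.png

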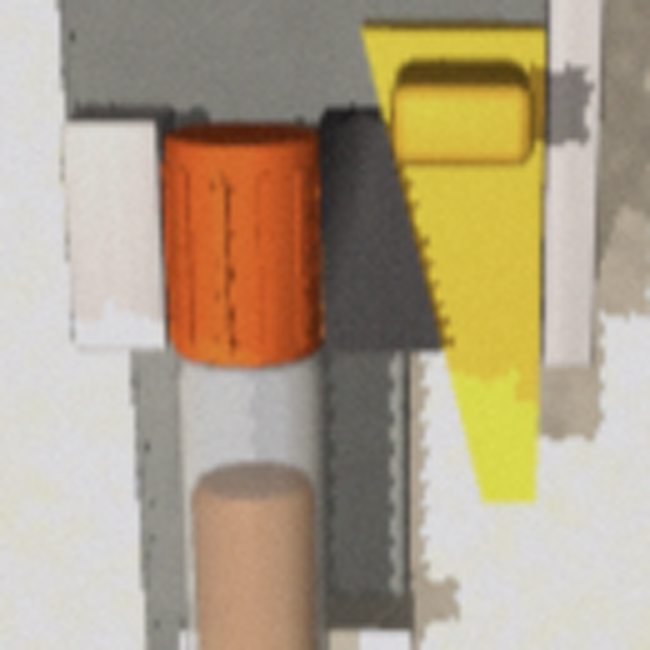

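Run:
```python
from h import *
np.set_printoptions(precision=1,suppress=True)
d=load("w20");T=d["T_tool_cam"];q=lambda u,v:(225+u/5,160+v/5);zt=lambda z:232.6-z
for nm,uv,z in [("fence-x",q(113,120),52),("fence+x",q(118,349),52),("jaw-x",q(350,110),52),("jaw+x",q(380,350),52),("cap/glass top",q(248,367),60),("cap end top rim",q(245,145),60),("cap end low",q(245,126),45),("fence in",q(162,240),52),("jaw in",q(322,240),52),("tab -x",q(463,84),84),("tab +x",q(463,164),84)]:
    print(nm,onz(d,uv,zt(z),T)[:2])
```

```text
fence-x [-63.5 -31.3]
fence+x [-65.1  12.4]
jaw-x [-19.9 -33.1]
jaw+x [-15.   12.6]
cap/glass top [-39.4  13.6]
cap end top rim [-38.4 -28. ]
cap end low [-40.1 -29.1]
fence in [-55.6  -8.8]
jaw in [-25.6  -8.8]
tab -x [  0.6 -42.1]
tab +x [  0.6 -28.9]
```

Opening now 30.0 mm, so the cap is clamped. But from this height the cap seems 1–2 mm towards +x against the fence. I'll check from the closer viewpoint used before.

Run:
```python
from h import *
rel(622,40,92,107.2)
crop('w15',255,110,130,90,5,'c23')
```

```text
tcp [562.2  63.6 230.3] F [-0.2 -0.5 -0.7] op 0.1 q [ 0.09  0.31  1.59 -0.    1.25 -1.78] t 25.85
shift m [-0.0403  0.0506  0.1381] turn [-0.0028 -0.0006 -0.    ] rows>= 3.0
```

View pics/c23.png

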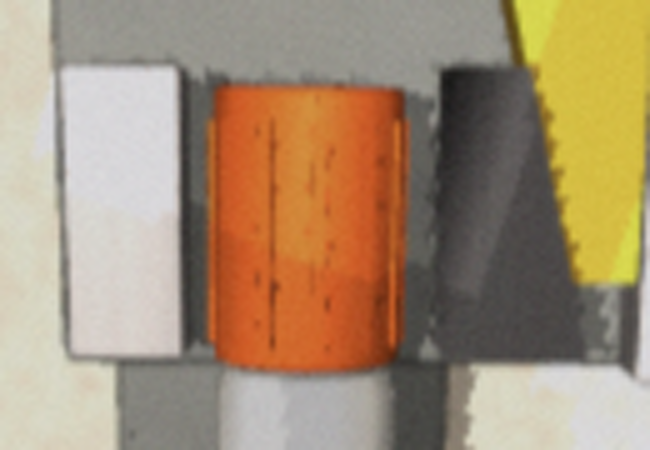

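Run:
```python
from h import *
o=np.array([568.9,22.8]);y=np.radians(17.2);X=np.array([np.cos(y),np.sin(y)])
for a in (57,101):
    p=o+X*a; print(p); rel(p[0],p[1],110,107.2)
```

```text
[623.35086664  39.65535885]
tcp [562.2  63.6 230.3] F [-0.2 -0.5 -0.7] op 0.1 q [ 0.09  0.31  1.59 -0.    1.25 -1.78] t 25.85
shift m [-0.041   0.0517  0.1201] turn [-0.0028 -0.0006 -0.    ] rows>= 3.0
[665.38311457  52.66651305]
tcp [562.2  63.6 230.3] F [-0.2 -0.5 -0.7] op 0.1 q [ 0.09  0.31  1.59 -0.    1.25 -1.78] t 25.85
shift m [-0.041   0.0957  0.12  ] turn [-0.0028 -0.0006 -0.    ] rows>= 3.0
```

Emit:
arm_command(moves=[{"claw":0,"x":-0.02,"y":0.03,"z":0.02,"rx":0,"ry":0,"rz":0},{"claw":0,"x":-0.035,"y":0.06,"z":0.06,"rx":0,"ry":0,"rz":0},{"claw":0,"x":-0.041,"y":0.09,"z":0.1,"rx":0,"ry":0,"rz":0},{"claw":0,"x":-0.041,"y":0.096,"z":0.12,"rx":0,"ry":0,"rz":0},{"claw":0,"x":-0.041,"y":0.096,"z":0.12,"rx":0,"ry":0,"rz":0},{"claw":0,"x":-0.041,"y":0.096,"z":0.12,"rx":0,"ry":0,"rz":0}])

```text
t: 26.6
tcp_pos: [667.3, 53.1, 113.1]
tool_rot: [1.863, 2.528, 0.002]
wrist_force: [-0.1, 0.6, -0.3]
opening: -0.1
```

Run:
```python
from h import *
snap('wrist','w24')
```

Emit:
arm_command(moves=[{"claw":0,"x":0,"y":-0.02,"z":0,"rx":0,"ry":0,"rz":0},{"claw":0,"x":0,"y":-0.044,"z":0,"rx":0,"ry":0,"rz":0},{"claw":0,"x":0,"y":-0.044,"z":0,"rx":0,"ry":0,"rz":0},{"claw":0,"x":0,"y":-0.044,"z":0,"rx":0,"ry":0,"rz":0}])

```text
t: 27.15
tcp_pos: [626.5, 40.3, 113.0]
tool_rot: [1.863, 2.527, 0.004]
wrist_force: [-0.3, 0.3, 0.6]
opening: -0.1
```

Run:
```python
from h import *
snap('wrist','w25')
crop('w24',230,40,150,120,5,'c24');crop('w25',230,60,150,120,5,'c25')
rel(665,52,250,107.2)
```

```text
tcp [626.6  40.3 112.6] F [ 0.5  0.5 -0. ] op 0.0 q [ 0.05  0.49  1.61  0.    1.04 -1.83] t 27.2
shift m [-0.0003  0.0405 -0.1373] turn [0.0028 0.0006 0.0001] rows>= 3.0
```

View pics/w24.png

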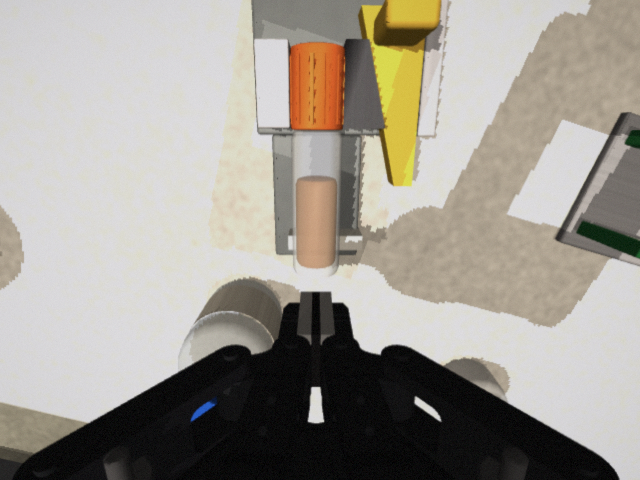

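View pics/w25.png

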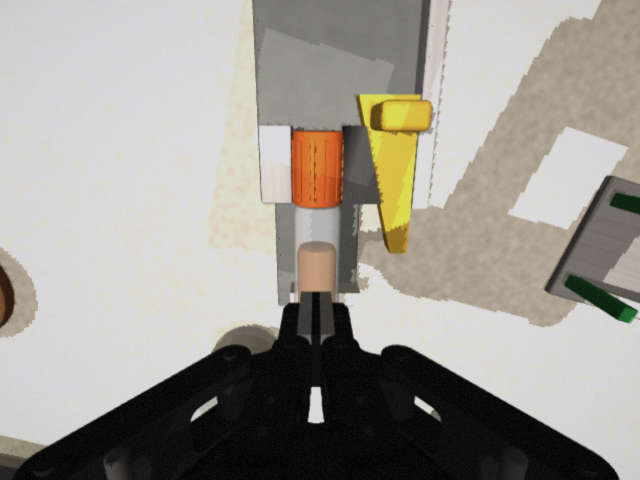

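View pics/c24.png

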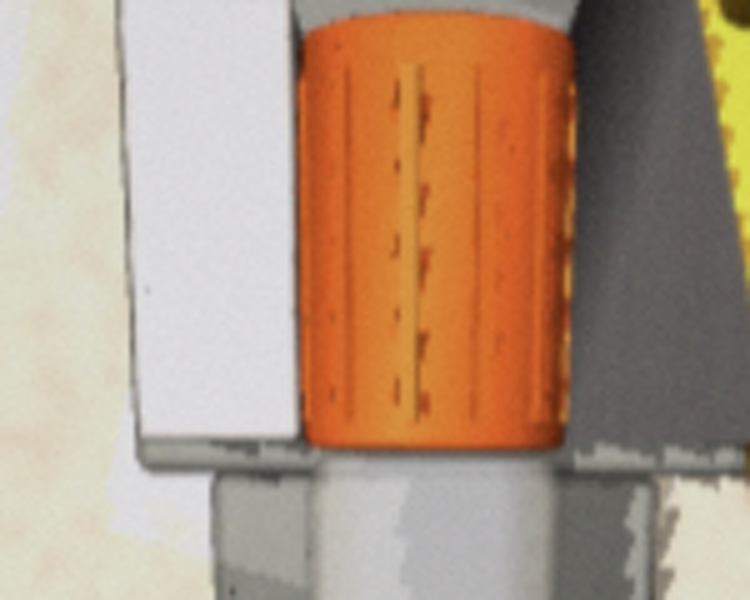

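View pics/c25.png

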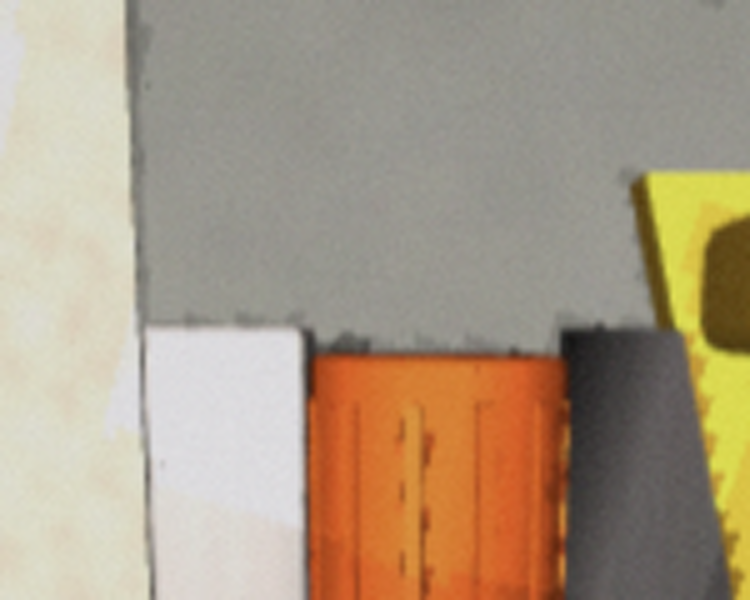

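```bash
python3 - <<'E'
from h import *
np.set_printoptions(precision=2,suppress=True)
q=lambda v0:(lambda u,v:(230+(u+.5)/5-.5,v0+(v+.5)/5-.5))
def w(n,z,uv): # z world -> tool y, using cam pose tool at 113
    d=load(n); return onz(d,uv,113-z,d["T_tool_cam"])
a=q(40);b=q(60)
print("w24 fence+x",w("w24",52,a(220,437)),w("w24",52,a(290,437)),"cap",w("w24",60,a(435,447)),"cap at side z53",w("w24",53,a(310,440)), "jaw",w("w24",52,a(650,440)))
print("w25 fence-x",w("w25",52,b(225,327)),"jaw",w("w25",52,b(620,330)),"cap",w("w25",60,b(435,354)),w("w25",57,b(435,354)))
# whole in w24: fence -x end & cap
d=load("w24")
print("w25 fence+x",w("w25",52,(275,203)),"cap",w("w25",60,(317,207.5)))
print(d["T_tool_cam"][:3,3])
E
python3 - <<'E'
import sys;sys.path.insert(0,'.')
from h import *
crop('w25',230,120,150,110,5,'c26')
E
```

```text
w24 fence+x [-24.15 -80.89  61.  ] [-16.45 -80.88  61.  ] cap [ -0.52 -79.86  53.  ] cap at side z53 [-14.19 -80.57  60.  ] jaw [ 23.15 -80.57  61.  ]
w25 fence-x [-23.56 -81.93  61.  ] jaw [ 19.82 -81.61  61.  ] cap [ -0.52 -79.15  53.  ] [ -0.51 -79.13  56.  ]
w25 fence+x [-24.87 -38.44  61.  ] cap [ -0.26 -37.51  53.  ]
[  -1.05  -80.55 -141.72]
```

View pics/c26.png

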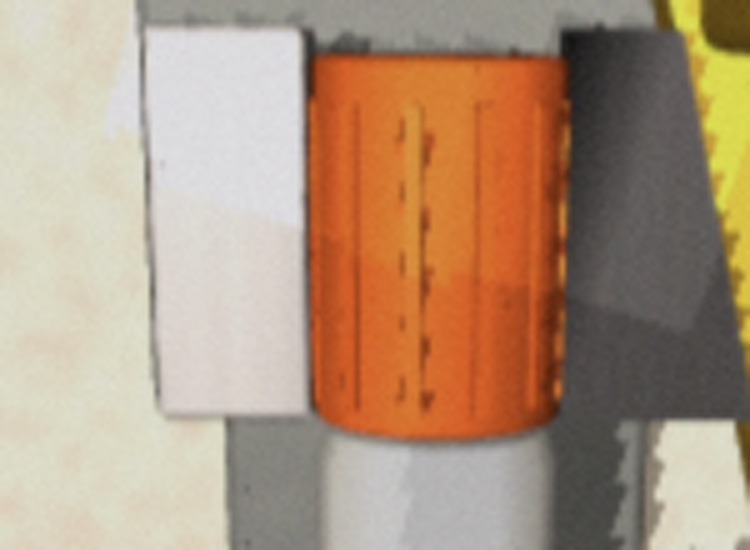

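Seen from directly above each end, so without parallax, the cap's glass-side edge overhangs fence and jaw by about 0.7–1 mm, with 2.5–2.8 mm spare at the other end. "Fully between" is not met. There is time to mend it: back the wedge off a little, nudge the tube 2 mm towards -x at its glass end, and clamp again.

```bash
python3 - <<'E'
from h import *
np.set_printoptions(precision=1,suppress=True)
d=load("w25")
o=np.array([568.9,22.8]);y=np.radians(17.2);X=np.array([np.cos(y),np.sin(y)]);Y=np.array([-X[1],X[0]])
c=lambda p:np.array([(p[:2]-o)@X,(p[:2]-o)@Y])
for nm,uv,z in [("tab -x",(404,99.5),84),("tab+x",(404,132),84),("fence-x",(275,125.5),52),("fence+x",(275,203),52)]: print(nm,c(onz(d,uv,z)))
d=load("w24")
print("glass end top",c(onz(d,(316,276),50)),"fence+x",c(onz(d,(275,127.5),52)),"prop",c(onz(d,(350,250),30)))
for a,b in((4,41),(130,0)):
    p=o+X*a+Y*b; print(p); rel(p[0],p[1],112,107.2)
E
python3 -c "
from h import *
crop('w25',340,60,120,110,5,'c27')"
```

```text
tab -x [-32.3  38.5]
tab+x [-18.3  39.6]
fence-x [-21.2 -23.7]
fence+x [ 22.  -25.3]
glass end top [112.   -0.9] fence+x [ 22.4 -23.5] prop [101.6  22.2]
[560.6  63.1]
tcp [626.6  40.3 112.6] F [ 0.5  0.5 -0. ] op 0.0 q [ 0.1  0.5  1.6  0.   1.  -1.8] t 27.2
shift m [ 0.  -0.1  0. ] turn [0. 0. 0.] rows>= 2.0
[693.1  61.2]
tcp [626.6  40.3 112.6] F [ 0.5  0.5 -0. ] op 0.0 q [ 0.1  0.5  1.6  0.   1.  -1.8] t 27.2
shift m [0.  0.1 0. ] turn [0. 0. 0.] rows>= 2.0
```

View pics/c27.png

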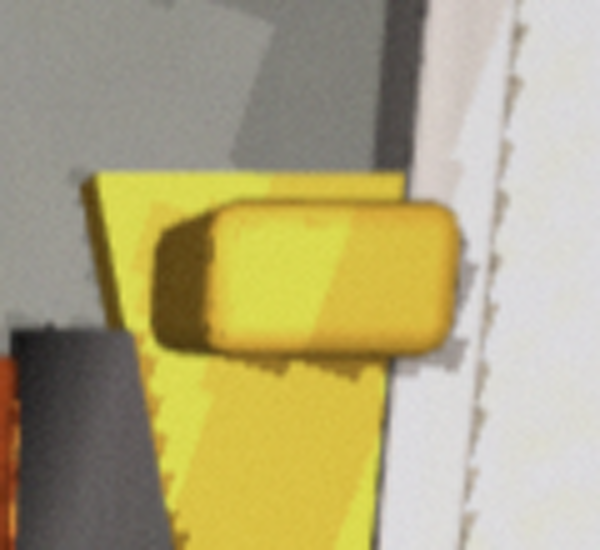

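Emit:
arm_command(moves=[{"claw":0,"x":0.03,"y":-0.04,"z":0,"rx":0,"ry":0,"rz":0},{"claw":0,"x":0.041,"y":-0.056,"z":0,"rx":0,"ry":0,"rz":0},{"claw":0,"x":0.041,"y":-0.056,"z":0.02,"rx":0,"ry":0,"rz":0},{"claw":0,"x":0.041,"y":-0.056,"z":0.044,"rx":0,"ry":0,"rz":0},{"claw":0,"x":0.041,"y":-0.056,"z":0.05,"rx":0,"ry":0,"rz":0},{"claw":0,"x":0.041,"y":-0.056,"z":0.05,"rx":0,"ry":0,"rz":0}])

```text
t: 27.95
tcp_pos: [560.5, 62.8, 61.5]
tool_rot: [1.864, 2.529, 0.0]
wrist_force: [0.4, 0.2, -0.5]
opening: -0.2
```

Run:
```python
from h import *
snap('scene','e28');crop('e28',255,170,130,110,6,'c28')
rel(560.6,63.1,64,107.2)
```

```text
tcp [560.8  62.8  62. ] F [-0.3  0.6  0.3] op -0.0 q [ 0.09  0.46  1.82  0.    0.86 -1.78] t 28.0
shift m [ 0.0003 -0.0001 -0.002 ] turn [0.0013 0.0002 0.0001] rows>= 1.0
```

View pics/c28.png

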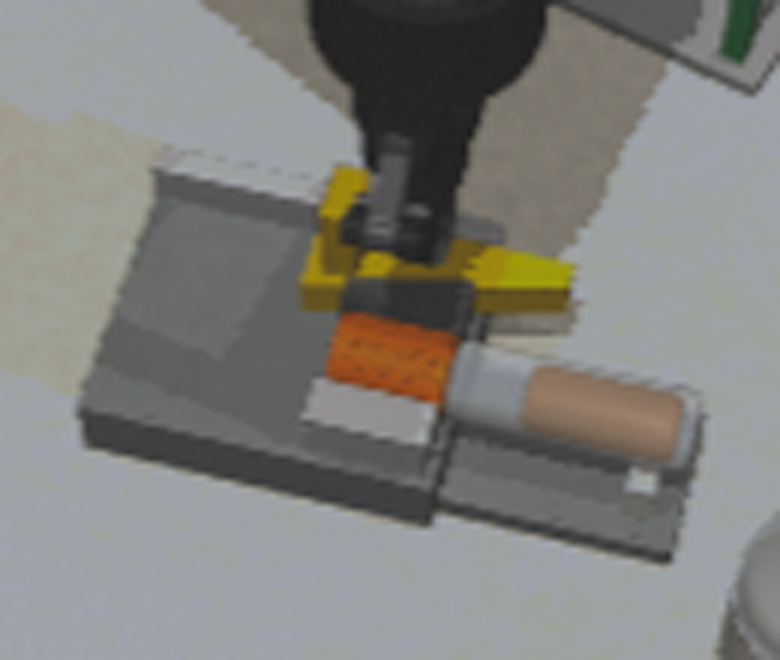

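Finger stands between tab and jaw, touching nothing. Pushing the wedge back gently.

Emit:
arm_command(moves=[{"claw":0,"x":0,"y":-0.005,"z":0,"rx":0,"ry":0,"rz":0},{"claw":0,"x":0,"y":-0.009,"z":0,"rx":0,"ry":0,"rz":0},{"claw":0,"x":0,"y":-0.012,"z":0,"rx":0,"ry":0,"rz":0},{"claw":0,"x":0,"y":-0.014,"z":0,"rx":0,"ry":0,"rz":0},{"claw":0,"x":0,"y":-0.016,"z":0,"rx":0,"ry":0,"rz":0},{"claw":0,"x":0,"y":-0.016,"z":0,"rx":0,"ry":0,"rz":0}])

```text
t: 28.75
tcp_pos: [546.1, 58.3, 62.2]
tool_rot: [1.863, 2.526, 0.004]
wrist_force: [4.6, 1.6, 0.6]
opening: -0.1
```

Emit:
arm_command(moves=[{"claw":0,"x":0,"y":-0.002,"z":0,"rx":0,"ry":0,"rz":0},{"claw":0,"x":0,"y":-0.004,"z":0,"rx":0,"ry":0,"rz":0},{"claw":0,"x":0,"y":-0.005,"z":0,"rx":0,"ry":0,"rz":0},{"claw":0,"x":0,"y":-0.005,"z":0,"rx":0,"ry":0,"rz":0},{"claw":0,"x":0,"y":0.005,"z":0,"rx":0,"ry":0,"rz":0},{"claw":0,"x":0,"y":0.005,"z":-0.03,"rx":0,"ry":0,"rz":0},{"claw":0,"x":0,"y":0.005,"z":-0.07,"rx":0,"ry":0,"rz":0},{"claw":0,"x":0,"y":0.005,"z":-0.07,"rx":0,"ry":0,"rz":0}])

```text
t: 29.75
tcp_pos: [550.9, 59.4, 134.1]
tool_rot: [1.862, 2.526, 0.004]
wrist_force: [0.4, -0.1, -0.3]
opening: -0.1
```

Run:
```python
from h import *
snap('scene','e29');crop('e29',255,170,130,110,6,'c29')
o=np.array([568.9,22.8]);y=np.radians(17.2);X=np.array([np.cos(y),np.sin(y)]);Y=np.array([-X[1],X[0]])
p=o+X*132+Y*-1; print(p); rel(p[0],p[1],132,107.2)
```

```text
[695.29245185  60.87818424]
tcp [549.5  59.3 132.3] F [-0.3  0.2 -0.9] op -0.2 q [ 0.09  0.37  1.76 -0.    1.01 -1.78] t 29.8
shift m [-0.0417  0.1397  0.0004] turn [0.0005 0.0004 0.0002] rows>= 3.0
```

View pics/c29.png

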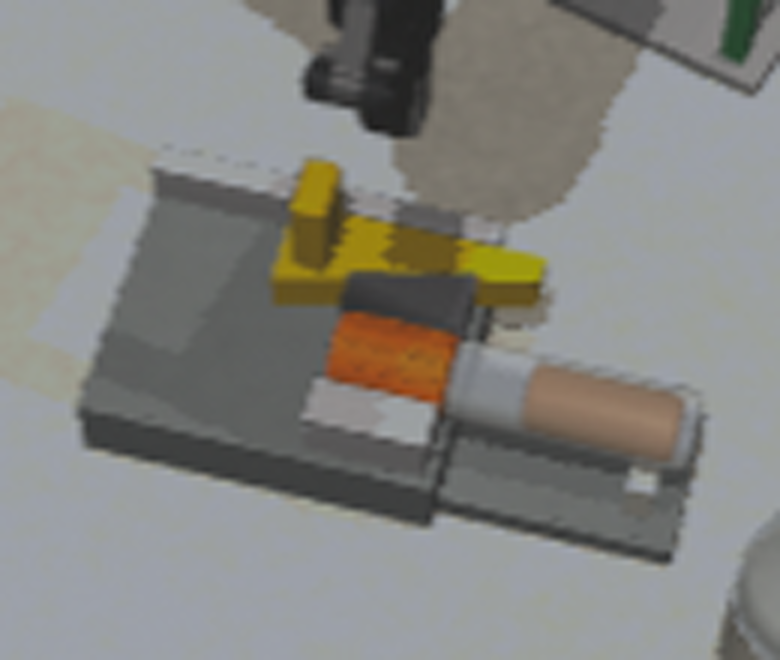

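The wedge is about 8 mm back, so the jaw is about 2 mm slack. Pushing at the glass end would bring the gripper close to the bottle, so I'll shift the tube by gripping the glass again at the proven spot instead.

Run:
```python
from h import *
o=np.array([568.9,22.8]);y=np.radians(17.2);X=np.array([np.cos(y),np.sin(y)]);Y=np.array([-X[1],X[0]])
p=o+X*64+Y*-.3; print(p); rel(p[0],p[1],29.0,107.2)
```

```text
[630.12652759  41.43873169]
tcp [549.5  59.3 132.3] F [-0.3  0.2 -0.9] op -0.2 q [ 0.09  0.37  1.76 -0.    1.01 -1.78] t 29.8
shift m [-0.0409  0.0717  0.1033] turn [0.0005 0.0004 0.0002] rows>= 3.0
```

Emit:
arm_command(force=20, moves=[{"claw":0.85,"x":-0.02,"y":0.035,"z":0,"rx":0,"ry":0,"rz":0},{"claw":0.85,"x":-0.041,"y":0.0715,"z":0,"rx":0,"ry":0,"rz":0},{"claw":0.85,"x":-0.041,"y":0.0715,"z":0,"rx":0,"ry":0,"rz":0},{"claw":0.85,"x":-0.041,"y":0.0715,"z":0.01,"rx":0,"ry":0,"rz":0},{"claw":0.85,"x":-0.041,"y":0.0715,"z":0.04,"rx":0,"ry":0,"rz":0},{"claw":0.85,"x":-0.041,"y":0.0715,"z":0.07,"rx":0,"ry":0,"rz":0},{"claw":0.85,"x":-0.041,"y":0.0715,"z":0.09,"rx":0,"ry":0,"rz":0},{"claw":0.85,"x":-0.041,"y":0.0715,"z":0.102,"rx":0,"ry":0,"rz":0},{"claw":0.85,"x":-0.041,"y":0.0715,"z":0.102,"rx":0,"ry":0,"rz":0}])

```text
t: 30.92
tcp_pos: [628.4, 41.6, 28.4]
tool_rot: [-1.863, -2.527, 0.003]
wrist_force: [-0.4, -0.4, 0.3]
opening: 72.6
```

Run:
```python
from h import *
snap('wrist','w30')
rel(630.1,41.4,29.0,107.2)
```

```text
tcp [629.3  41.5  29.4] F [0.8 1.  0.6] op 72.6 q [ 0.05  0.58  1.68  0.    0.88 -1.82] t 30.98
shift m [-0.0004  0.0007  0.0004] turn [-0.0007 -0.0002  0.0002] rows>= 1.0
```

View pics/w30.png

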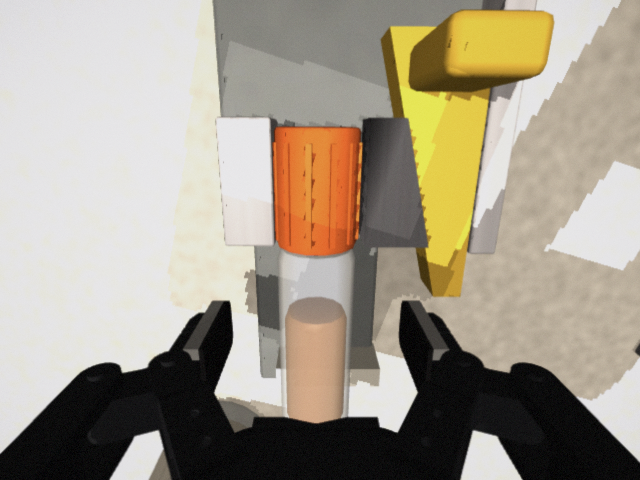

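Centred. Closing at 20 N and shifting 2 mm towards -x.

Emit:
arm_command(force=20, moves=[{"claw":0,"x":0,"y":0,"z":0,"rx":0,"ry":0,"rz":0},{"claw":0,"x":0,"y":0,"z":0,"rx":0,"ry":0,"rz":0},{"claw":0,"x":0,"y":0,"z":0,"rx":0,"ry":0,"rz":0},{"claw":0,"x":0,"y":0,"z":0,"rx":0,"ry":0,"rz":0},{"claw":0,"x":0,"y":0,"z":0,"rx":0,"ry":0,"rz":0},{"claw":0,"x":0,"y":0,"z":0,"rx":0,"ry":0,"rz":0}])

```text
t: 31.72
tcp_pos: [630.2, 41.6, 30.3]
tool_rot: [1.864, 2.528, 0.002]
wrist_force: [-1.1, 0.4, 5.5]
opening: 29.6
```

Run:
```python
from h import *
snap('wrist','w31')
rel(630.1,41.4,29.0,107.2)
```

```text
tcp [630.2  41.6  30.3] F [-1.1  0.6  5.3] op 29.4 q [ 0.05  0.58  1.68  0.    0.88 -1.82] t 31.77
shift m [-0.0002 -0.0002  0.0013] turn [ 0.0012 -0.0001 -0.0003] rows>= 1.0
```

Emit:
arm_command(moves=[{"claw":0,"x":0,"y":-0.001,"z":0,"rx":0,"ry":0,"rz":0},{"claw":0,"x":0,"y":-0.002,"z":0,"rx":0,"ry":0,"rz":0},{"claw":0,"x":0,"y":-0.002,"z":0,"rx":0,"ry":0,"rz":0},{"claw":0,"x":0,"y":-0.002,"z":0,"rx":0,"ry":0,"rz":0}])

```text
t: 32.28
tcp_pos: [629.5, 41.4, 30.4]
tool_rot: [1.863, 2.527, 0.005]
wrist_force: [3.2, 4.7, 4.8]
opening: 29.6
```

Run:
```python
from h import *
snap('wrist','w32')
rel(630.1,41.4,29.0,107.2)
crop('w31',210,100,220,170,3.6,'c31');crop('w32',210,100,220,170,3.6,'c32')
```

```text
tcp [629.4  41.4  30.3] F [2.7 3.9 5.5] op 29.4 q [ 0.05  0.58  1.68  0.    0.87 -1.82] t 32.33
shift m [-0.0002  0.0007  0.0013] turn [ 0.0037  0.0002 -0.0001] rows>= 1.0
```

View pics/c31.png

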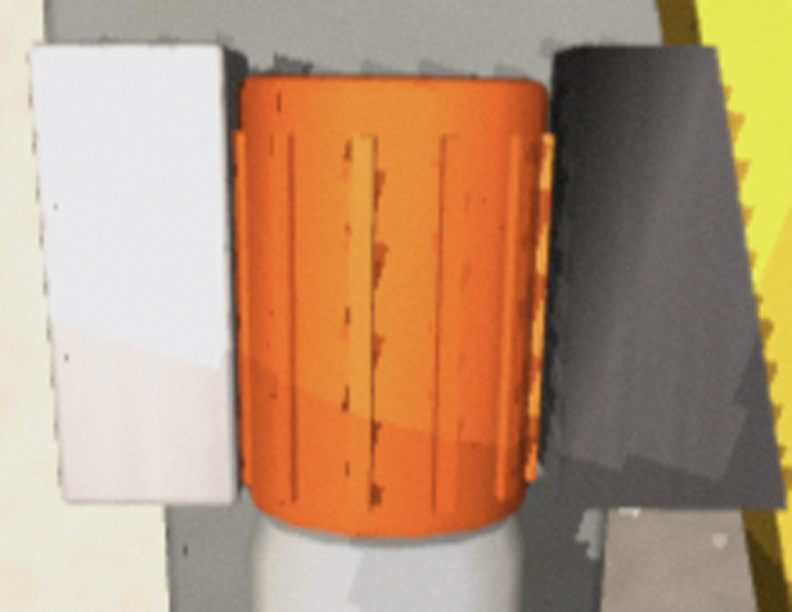

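View pics/c32.png

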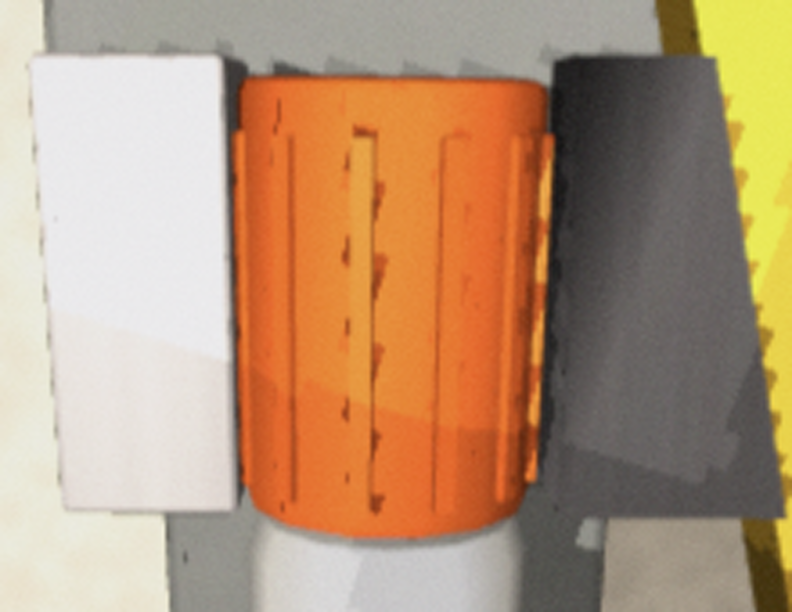

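The tube has moved about 1 mm relative to the fence. One more millimetre.

Emit:
arm_command(moves=[{"claw":0,"x":0,"y":-0.001,"z":0,"rx":0,"ry":0,"rz":0},{"claw":0,"x":0,"y":-0.0015,"z":0,"rx":0,"ry":0,"rz":0},{"claw":0,"x":0,"y":-0.0015,"z":0,"rx":0,"ry":0,"rz":0},{"claw":0,"x":0,"y":-0.0015,"z":0,"rx":0,"ry":0,"rz":0}])

```text
t: 32.83
tcp_pos: [628.0, 40.9, 30.3]
tool_rot: [1.863, 2.527, 0.005]
wrist_force: [3.8, 4.0, 5.6]
opening: 29.3
```

Run:
```python
from h import *
snap('wrist','w33')
rel(630.1,41.4,29.0,107.2)
crop('w33',210,100,220,170,3.6,'c33')
```

```text
tcp [628.   41.   30.3] F [3.2 4.1 6.1] op 29.0 q [ 0.05  0.58  1.69  0.    0.87 -1.83] t 32.88
shift m [-0.0002  0.0021  0.0014] turn [ 0.0037  0.0002 -0.0001] rows>= 1.0
```

View pics/c33.png

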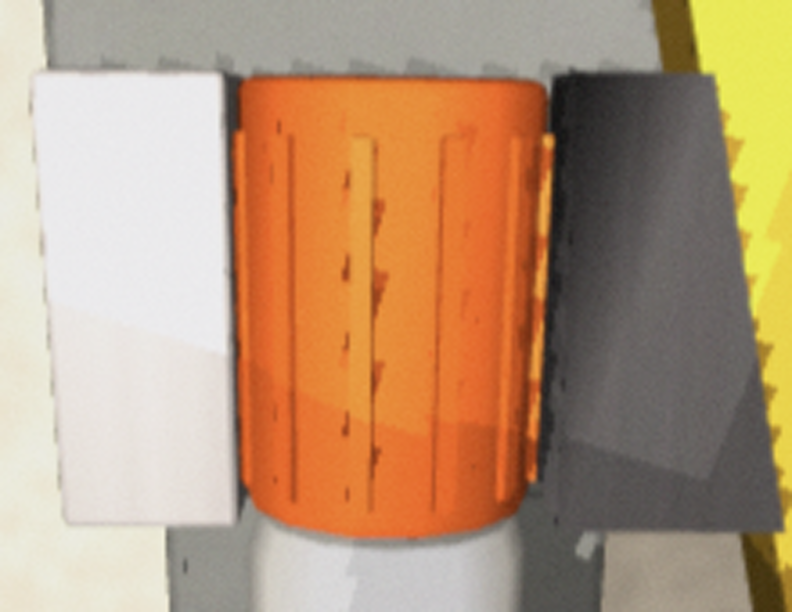

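Total shift is 2.5 mm, about 0.5 mm more than wanted. Easing back a little.

Emit:
arm_command(moves=[{"claw":0,"x":0,"y":0.001,"z":0,"rx":0,"ry":0,"rz":0},{"claw":0,"x":0,"y":0.0018,"z":0,"rx":0,"ry":0,"rz":0},{"claw":0,"x":0,"y":0.0018,"z":0,"rx":0,"ry":0,"rz":0}])

```text
t: 33.25
tcp_pos: [628.0, 41.0, 30.3]
tool_rot: [-1.864, -2.529, 0.0]
wrist_force: [-0.2, 2.1, 8.5]
opening: 29.2
```

Run:
```python
from h import *
snap('wrist','w34')
rel(630.1,41.4,29.0,107.2)
crop('w34',210,100,220,170,3.6,'c34')
```

```text
tcp [628.   40.9  30.2] F [-1.2  2.5  9.4] op 29.3 q [ 0.05  0.58  1.68  0.    0.88 -1.82] t 33.3
shift m [-0.0002  0.0021  0.0012] turn [-0.0002 -0.0002  0.    ] rows>= 1.0
```

View pics/c34.png

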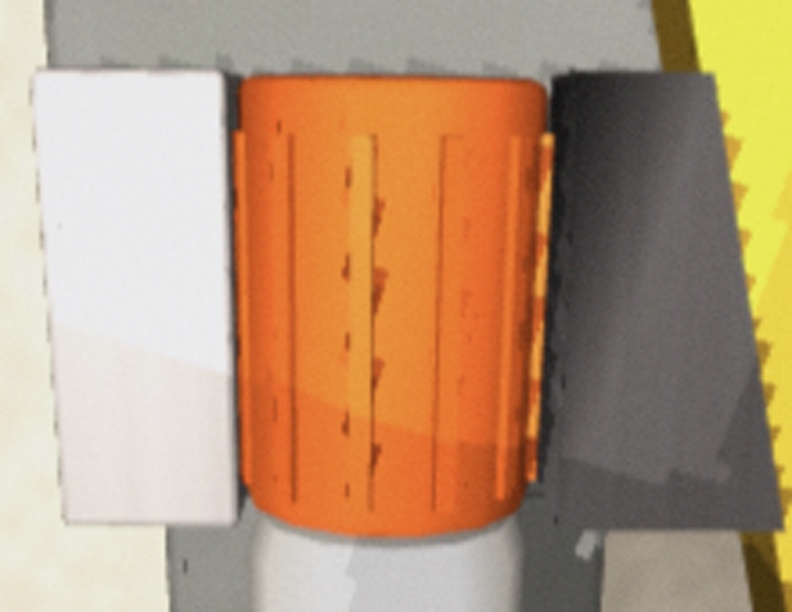

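Emit:
arm_command(moves=[{"claw":0,"x":0,"y":0.0008,"z":-0.0005,"rx":0,"ry":0,"rz":0},{"claw":0,"x":0,"y":0.0014,"z":-0.0005,"rx":0,"ry":0,"rz":0},{"claw":0,"x":0,"y":0.0014,"z":-0.0005,"rx":0,"ry":0,"rz":0}])

```text
t: 33.67
tcp_pos: [628.0, 41.0, 30.3]
tool_rot: [-1.863, -2.527, 0.004]
wrist_force: [-1.9, 0.8, 8.0]
opening: 29.7
```

Run:
```python
from h import *
snap('wrist','w35')
rel(630.1,41.4,29.0,107.2)
crop('w35',210,100,220,170,3.6,'c35')
```

```text
tcp [628.   41.   30.3] F [-2.5  0.9  8.3] op 29.1 q [ 0.05  0.58  1.68 -0.    0.88 -1.82] t 33.73
shift m [-0.0002  0.0021  0.0013] turn [-0.0034 -0.0004  0.0001] rows>= 1.0
```

View pics/c35.png

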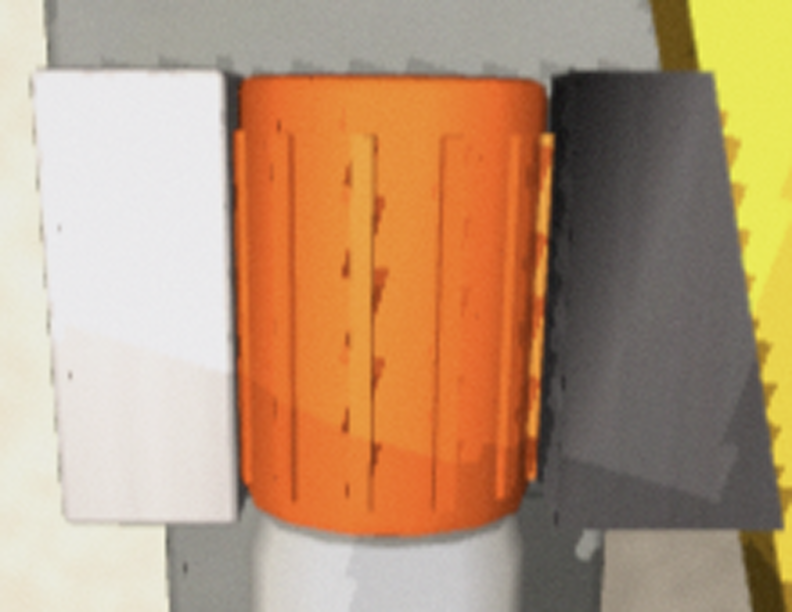

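Emit:
arm_command(moves=[{"claw":0,"x":0,"y":0.0007,"z":0,"rx":0,"ry":0,"rz":0},{"claw":0,"x":0,"y":0.0014,"z":0,"rx":0,"ry":0,"rz":0},{"claw":0,"x":0,"y":0.0014,"z":0,"rx":0,"ry":0,"rz":0}])

```text
t: 34.1
tcp_pos: [628.0, 41.0, 30.2]
tool_rot: [-1.861, -2.525, 0.008]
wrist_force: [-5.8, -0.1, 11.0]
opening: 29.1
```

Emit:
arm_command(moves=[{"claw":0,"x":0,"y":0.0007,"z":-0.001,"rx":0,"ry":0,"rz":0},{"claw":0,"x":0,"y":0.001,"z":-0.001,"rx":0,"ry":0,"rz":0}])

```text
t: 34.35
tcp_pos: [630.3, 41.7, 30.3]
tool_rot: [-1.862, -2.527, 0.004]
wrist_force: [-2.5, 0.1, 3.2]
opening: 29.3
```

It stuck and slipped back. A cleaner way is to lift the tube a few millimetres, still inside the bay, shift it free of friction, then set it down.

Emit:
arm_command(force=50, moves=[{"claw":0,"x":0,"y":0,"z":0,"rx":0,"ry":0,"rz":0},{"claw":0,"x":0,"y":0,"z":0,"rx":0,"ry":0,"rz":0},{"claw":0,"x":0,"y":0,"z":-0.002,"rx":0,"ry":0,"rz":0},{"claw":0,"x":0,"y":0,"z":-0.004,"rx":0,"ry":0,"rz":0},{"claw":0,"x":0,"y":0,"z":-0.004,"rx":0,"ry":0,"rz":0}])

```text
t: 34.98
tcp_pos: [632.1, 42.3, 35.1]
tool_rot: [1.864, 2.528, 0.001]
wrist_force: [-0.6, 2.1, -0.7]
opening: 28.4
```

Run:
```python
from h import *
snap('wrist','w36')
rel(630.1,41.4,29.0,107.2)
crop('w36',210,100,220,170,3.6,'c36')
```

```text
tcp [632.1  42.2  35. ] F [-0.8  2.9 -0.3] op 28.1 q [ 0.05  0.58  1.67  0.    0.89 -1.82] t 35.02
shift m [-0.0002 -0.0022  0.006 ] turn [ 0.0006 -0.0002 -0.0001] rows>= 1.0
```

View pics/c36.png

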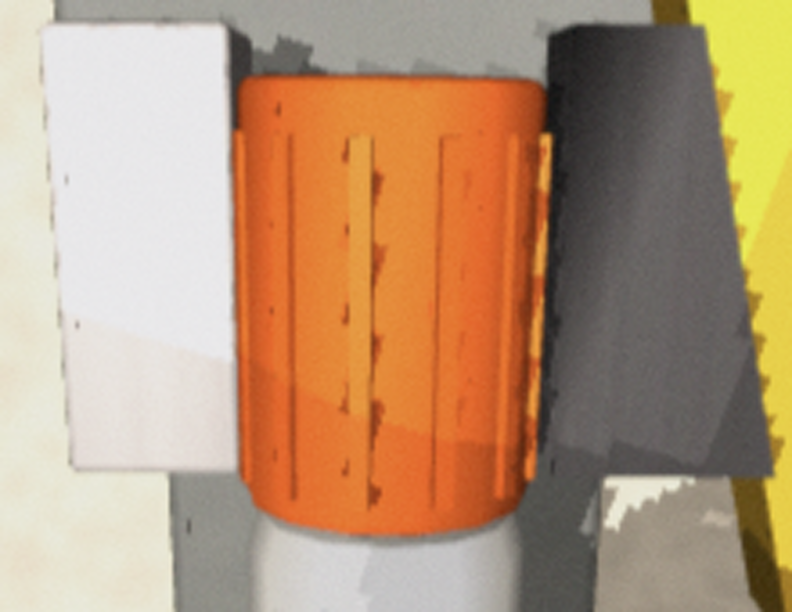

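The cap hasn't slipped in the grip (same rows). TCP needs to be 3.9 mm further to -x for zero offset.

Emit:
arm_command(moves=[{"claw":0,"x":0,"y":-0.002,"z":0,"rx":0,"ry":0,"rz":0},{"claw":0,"x":0,"y":-0.0039,"z":0,"rx":0,"ry":0,"rz":0},{"claw":0,"x":0,"y":-0.0039,"z":0,"rx":0,"ry":0,"rz":0},{"claw":0,"x":0,"y":-0.0039,"z":0.002,"rx":0,"ry":0,"rz":0},{"claw":0,"x":0,"y":-0.0039,"z":0.004,"rx":0,"ry":0,"rz":0},{"claw":0,"x":0,"y":-0.0039,"z":0.005,"rx":0,"ry":0,"rz":0},{"claw":0,"x":0,"y":-0.0039,"z":0.005,"rx":0,"ry":0,"rz":0}])

```text
t: 35.9
tcp_pos: [627.8, 40.9, 30.5]
tool_rot: [-1.864, -2.528, 0.0]
wrist_force: [-3.5, 3.4, 4.4]
opening: 28.7
```

Run:
```python
from h import *
snap('wrist','w37')
rel(628.3,41,29.0,107.2)
crop('w37',210,100,220,170,3.6,'c37')
```

```text
tcp [627.8  40.9  30.5] F [-3.2  3.5  5.9] op 28.5 q [ 0.05  0.58  1.68  0.    0.88 -1.82] t 35.95
shift m [-0.      0.0005  0.0015] turn [-0.0005 -0.0002 -0.0001] rows>= 1.0
```

View pics/c37.png

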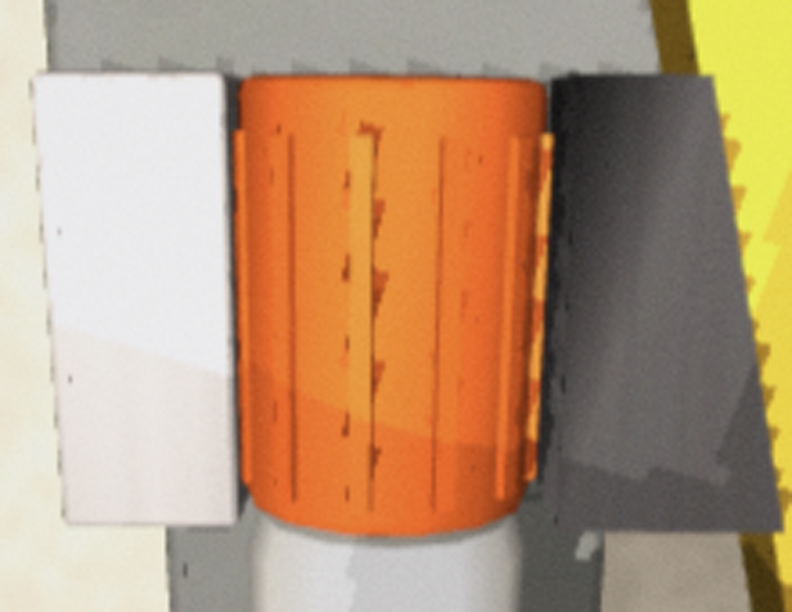

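About 0.5 mm past centre. One small correction the same way: lift, +0.6 mm, lower.

Emit:
arm_command(moves=[{"claw":0,"x":0,"y":0,"z":-0.003,"rx":0,"ry":0,"rz":0},{"claw":0,"x":0,"y":0,"z":-0.004,"rx":0,"ry":0,"rz":0},{"claw":0,"x":0,"y":0,"z":-0.004,"rx":0,"ry":0,"rz":0}])

```text
t: 36.33
tcp_pos: [627.8, 40.9, 33.6]
tool_rot: [-1.864, -2.528, 0.001]
wrist_force: [-1.4, 3.4, -0.9]
opening: 28.4
```

Emit:
arm_command(moves=[{"claw":0,"x":0.0008,"y":0.0006,"z":0,"rx":0,"ry":0,"rz":0},{"claw":0,"x":0.0008,"y":0.0006,"z":0,"rx":0,"ry":0,"rz":0},{"claw":0,"x":0.0008,"y":0.0006,"z":0.0015,"rx":0,"ry":0,"rz":0},{"claw":0,"x":0.0008,"y":0.0006,"z":0.0032,"rx":0,"ry":0,"rz":0},{"claw":0,"x":0.0008,"y":0.0006,"z":0.004,"rx":0,"ry":0,"rz":0},{"claw":0,"x":0.0008,"y":0.0006,"z":0.004,"rx":0,"ry":0,"rz":0}])

```text
t: 37.08
tcp_pos: [628.7, 41.6, 30.5]
tool_rot: [1.864, 2.528, 0.0]
wrist_force: [-0.9, -0.5, 3.3]
opening: 28.4
```

Emit:
arm_command(moves=[{"claw":0.38,"x":0,"y":0,"z":-0.0005,"rx":0,"ry":0,"rz":0},{"claw":0.42,"x":0,"y":0,"z":-0.0005,"rx":0,"ry":0,"rz":0},{"claw":0.5,"x":0,"y":0,"z":-0.0005,"rx":0,"ry":0,"rz":0},{"claw":0.65,"x":0,"y":0,"z":-0.0005,"rx":0,"ry":0,"rz":0},{"claw":0.8,"x":0,"y":0,"z":-0.0005,"rx":0,"ry":0,"rz":0},{"claw":0.8,"x":0,"y":0,"z":-0.0005,"rx":0,"ry":0,"rz":0}])

```text
t: 37.83
tcp_pos: [628.5, 41.8, 30.5]
tool_rot: [-1.864, -2.529, -0.0]
wrist_force: [-0.5, -0.5, -0.9]
opening: 68.4
```

Run:
```python
from h import *
snap('wrist','w38')
rel(627.2,41.5,112.5,107.2)
```

```text
tcp [628.5  41.8  30.5] F [ 0.1 -0.2  0.6] op 68.2 q [ 0.05  0.58  1.68  0.    0.88 -1.82] t 37.88
shift m [ 0.0001 -0.0013 -0.082 ] turn [ 0.0001 -0.      0.    ] rows>= 2.0
```

View pics/w38.png

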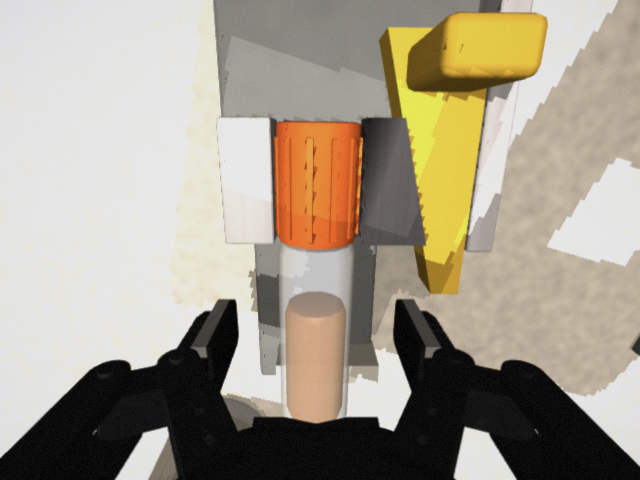

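Released. Rising and checking the glass-side cap edge from directly above.

Emit:
arm_command(moves=[{"claw":0.8,"x":0,"y":0,"z":-0.02,"rx":0,"ry":0,"rz":0},{"claw":0.8,"x":0,"y":0,"z":-0.06,"rx":0,"ry":0,"rz":0},{"claw":0.4,"x":0,"y":0.02,"z":-0.083,"rx":0,"ry":0,"rz":0},{"claw":0,"x":0,"y":0.039,"z":-0.083,"rx":0,"ry":0,"rz":0},{"claw":0,"x":0,"y":0.039,"z":-0.083,"rx":0,"ry":0,"rz":0},{"claw":0,"x":0,"y":0.039,"z":-0.083,"rx":0,"ry":0,"rz":0}])

```text
t: 38.62
tcp_pos: [664.5, 53.2, 112.7]
tool_rot: [-1.863, -2.527, 0.002]
wrist_force: [-0.5, 0.3, -0.1]
opening: -0.0
```

Run:
```python
from h import *
snap('wrist','w39');crop('w39',230,30,150,120,5,'c39')
o=np.array([568.9,22.8]);y=np.radians(17.2);X=np.array([np.cos(y),np.sin(y)]);Y=np.array([-X[1],X[0]])
p=o+X*-62+Y*40; print(p); rel(p[0],p[1],113,107.2)
p=o+X*-55+Y*40; print(p); rel(p[0],p[1],62,107.2)
```

```text
[497.84441955  42.67723538]
tcp [664.5  53.1 112.8] F [ 0.7  0.6 -0.8] op 0.1 q [ 0.06  0.55  1.5  -0.    1.09 -1.81] t 38.67
shift m [ 0.0393 -0.1623  0.0002] turn [-0.0021 -0.0005 -0.0001] rows>= 3.0
[504.53136808  44.74719173]
tcp [664.5  53.1 112.8] F [ 0.7  0.6 -0.8] op 0.1 q [ 0.06  0.55  1.5  -0.    1.09 -1.81] t 38.67
shift m [ 0.0393 -0.1552  0.0512] turn [-0.0021 -0.0005 -0.0001] rows>= 3.0
```

View pics/c39.png

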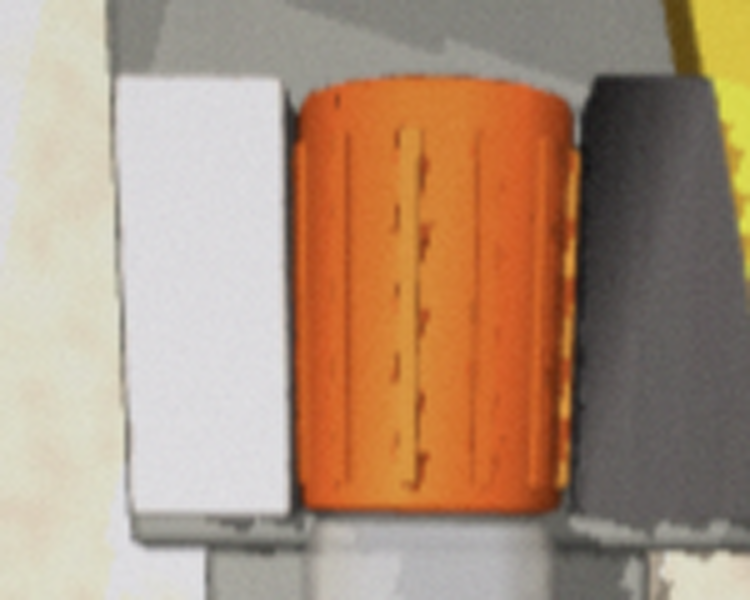

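Run:
```python
from h import *
np.set_printoptions(precision=2,suppress=True)
def w(n,h,z,uv):
    d=load(n); return onz(d,uv,h-z,d["T_tool_cam"])[1]
q=lambda u0,v0,k:(lambda u,v:(u0+(u+.5)/k-.5,v0+(v+.5)/k-.5))
a=q(255,110,5)
print("w15 before clamp: fence+x",w("w15",186,52,a(125,355)),"cap",w("w15",186,60,a(308,372)),"fence-x",w("w15",186,52,a(120,67)))
b=q(230,30,5)
print("w39 fence+x",w("w39",112.8,52,b(210,514)),"jaw",w("w39",112.8,52,b(650,518)),"cap",w("w39",112.8,60,b(435,514)),"fence-x",w("w39",112.8,52,b(200,76)),"cap-x",w("w39",112.8,60,b(435,80)))
```

```text
w15 before clamp: fence+x -41.07514868402687 cap -39.63565007509918 fence-x -83.84308776291867
w39 fence+x -78.04659286386143 jaw -77.61830351814918 cap -78.13762359693112 fence-x -121.18106104105135 cap-x -119.20938794507474
```

Cap edge is now inside: 0.1 mm within the fence and 0.5 mm within the jaw at the glass side, about 2 mm at the other end. Clamping itself did not shift it last time. Going back behind the tab.

Emit:
arm_command(moves=[{"claw":0,"x":0.013,"y":-0.05,"z":-0.005,"rx":0,"ry":0,"rz":0},{"claw":0,"x":0.026,"y":-0.105,"z":-0.005,"rx":0,"ry":0,"rz":0},{"claw":0,"x":0.039,"y":-0.155,"z":-0.005,"rx":0,"ry":0,"rz":0},{"claw":0,"x":0.039,"y":-0.166,"z":0,"rx":0,"ry":0,"rz":0},{"claw":0,"x":0.039,"y":-0.166,"z":0,"rx":0,"ry":0,"rz":0}])

```text
t: 39.3
tcp_pos: [495.2, 41.3, 113.5]
tool_rot: [1.865, 2.528, 0.0]
wrist_force: [0.4, -0.9, 0.3]
opening: -0.1
```

Run:
```python
from h import *
snap('scene','e40');crop('e40',255,170,130,110,6,'c40')
o=np.array([568.9,22.8]);y=np.radians(17.2);X=np.array([np.cos(y),np.sin(y)]);Y=np.array([-X[1],X[0]])
p=o+X*-65+Y*40; print(p); rel(p[0],p[1],62,107.2)
```

```text
[494.97858446  41.79011123]
tcp [496.6  41.4 113.7] F [1.1 0.2 0.7] op 0.1 q [ 0.06  0.31  1.91  0.    0.92 -1.81] t 39.35
shift m [ 0.0008 -0.0015  0.0517] turn [ 0.0016  0.0003 -0.0003] rows>= 1.0
```

View pics/c40.png

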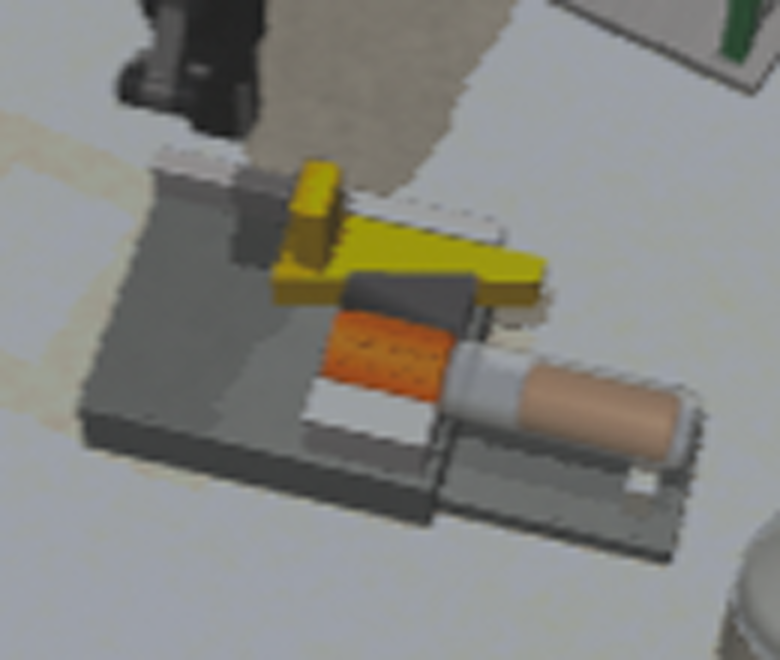

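Clear gap behind the tab. Descending and pushing.

Emit:
arm_command(moves=[{"claw":0,"x":0.001,"y":-0.001,"z":0.025,"rx":0,"ry":0,"rz":0},{"claw":0,"x":0.001,"y":-0.001,"z":0.045,"rx":0,"ry":0,"rz":0},{"claw":0,"x":0.001,"y":-0.001,"z":0.052,"rx":0,"ry":0,"rz":0},{"claw":0,"x":0.001,"y":0.003,"z":0.052,"rx":0,"ry":0,"rz":0},{"claw":0,"x":0.001,"y":0.007,"z":0.052,"rx":0,"ry":0,"rz":0},{"claw":0,"x":0.001,"y":0.011,"z":0.052,"rx":0,"ry":0,"rz":0},{"claw":0,"x":0.001,"y":0.015,"z":0.052,"rx":0,"ry":0,"rz":0},{"claw":0,"x":0.001,"y":0.019,"z":0.052,"rx":0,"ry":0,"rz":0},{"claw":0,"x":0.001,"y":0.021,"z":0.052,"rx":0,"ry":0,"rz":0},{"claw":0,"x":0.001,"y":0.022,"z":0.052,"rx":0,"ry":0,"rz":0}])

```text
t: 40.6
tcp_pos: [515.2, 48.7, 61.6]
tool_rot: [-1.863, -2.528, 0.003]
wrist_force: [-4.8, -2.8, 3.4]
opening: 0.1
```

Emit:
arm_command(moves=[{"claw":0,"x":0,"y":0.001,"z":0,"rx":0,"ry":0,"rz":0},{"claw":0,"x":0,"y":0.002,"z":0,"rx":0,"ry":0,"rz":0},{"claw":0,"x":0,"y":0.003,"z":0,"rx":0,"ry":0,"rz":0},{"claw":0,"x":0,"y":0.004,"z":0,"rx":0,"ry":0,"rz":0},{"claw":0,"x":0,"y":0.004,"z":0,"rx":0,"ry":0,"rz":0}])

```text
t: 41.22
tcp_pos: [516.9, 49.3, 61.4]
tool_rot: [-1.861, -2.525, 0.008]
wrist_force: [-8.6, -3.8, 6.4]
opening: -0.1
```

Emit:
arm_command(moves=[{"claw":0,"x":0,"y":0.001,"z":0,"rx":0,"ry":0,"rz":0},{"claw":0,"x":0,"y":0.002,"z":0,"rx":0,"ry":0,"rz":0},{"claw":0,"x":0,"y":0.003,"z":0,"rx":0,"ry":0,"rz":0},{"claw":0,"x":0,"y":0.003,"z":0,"rx":0,"ry":0,"rz":0}])

```text
t: 41.72
tcp_pos: [517.8, 49.6, 61.2]
tool_rot: [-1.859, -2.523, 0.014]
wrist_force: [-12.4, -6.1, 10.2]
opening: 0.1
```

Emit:
arm_command(moves=[{"claw":0,"x":0,"y":0.001,"z":0,"rx":0,"ry":0,"rz":0},{"claw":0,"x":0,"y":0.002,"z":0,"rx":0,"ry":0,"rz":0},{"claw":0,"x":0,"y":0.0027,"z":0,"rx":0,"ry":0,"rz":0},{"claw":0,"x":0,"y":0.0027,"z":0,"rx":0,"ry":0,"rz":0}])

```text
t: 42.22
tcp_pos: [518.6, 49.9, 61.2]
tool_rot: [-1.857, -2.521, 0.019]
wrist_force: [-16.3, -8.6, 13.1]
opening: -0.0
```

Emit:
arm_command(moves=[{"claw":0,"x":0,"y":-0.005,"z":0,"rx":0,"ry":0,"rz":0},{"claw":0,"x":0,"y":-0.012,"z":0,"rx":0,"ry":0,"rz":0},{"claw":0,"x":0,"y":-0.025,"z":0,"rx":0,"ry":0,"rz":0},{"claw":0,"x":0,"y":-0.03,"z":0,"rx":0,"ry":0,"rz":0},{"claw":0,"x":0,"y":-0.03,"z":-0.03,"rx":0,"ry":0,"rz":0},{"claw":0,"x":0,"y":-0.03,"z":-0.052,"rx":0,"ry":0,"rz":0},{"claw":0,"x":-0.02,"y":0.03,"z":-0.052,"rx":0,"ry":0,"rz":0},{"claw":0,"x":-0.04,"y":0.09,"z":-0.052,"rx":0,"ry":0,"rz":0},{"claw":0,"x":-0.04,"y":0.118,"z":-0.052,"rx":0,"ry":0,"rz":0},{"claw":0,"x":-0.04,"y":0.118,"z":-0.052,"rx":0,"ry":0,"rz":0}])

```text
t: 43.48
tcp_pos: [651.8, 48.9, 112.9]
tool_rot: [1.864, 2.528, 0.001]
wrist_force: [-0.3, -0.3, 0.3]
opening: -0.1
```

Run:
```python
from h import *
rel(560,60,200,107.2)
snap('wrist','w41');crop('w41',220,70,220,170,3.6,'c41')
snap('side','s41');crop('s41',230,190,150,110,5,'c42')
```

```text
tcp [651.8  48.9 112.9] F [-0.3 -0.3  0.3] op -0.1 q [ 0.06  0.53  1.54  0.    1.07 -1.81] t 43.48
shift m [ 0.0378 -0.0843 -0.0872] turn [ 0.001  -0.      0.0003] rows>= 3.0
```

View pics/c41.png

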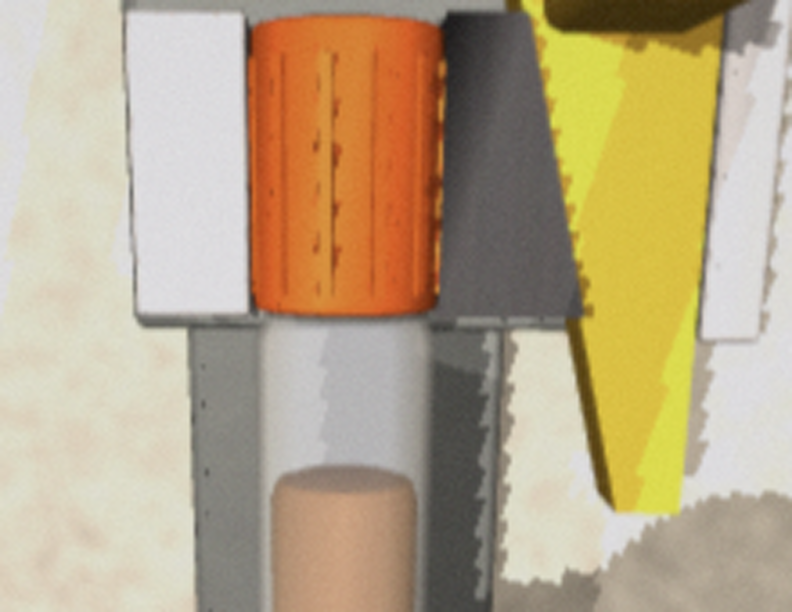

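View pics/c42.png

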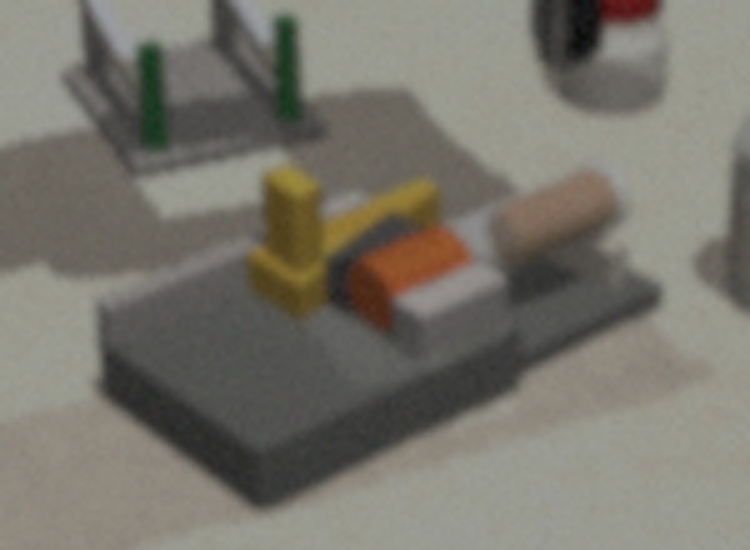

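Clamped again at about 18 N. Cap edge (row 316) is level with the fence and jaw ends (314–317) in a view that exaggerates it by 0.6 mm, so it is inside. Glass end lies on the prop. Raising the arm clear, then a last check.

Emit:
arm_command(moves=[{"claw":0,"x":0,"y":0,"z":-0.04,"rx":0,"ry":0,"rz":0},{"claw":0,"x":0,"y":-0.03,"z":-0.09,"rx":0,"ry":0,"rz":0},{"claw":0,"x":0,"y":-0.05,"z":-0.12,"rx":0,"ry":0,"rz":0},{"claw":0,"x":0,"y":-0.05,"z":-0.12,"rx":0,"ry":0,"rz":0}])

```text
t: 44.08
tcp_pos: [601.3, 33.4, 236.9]
tool_rot: [1.862, 2.525, 0.005]
wrist_force: [-0.0, -0.7, -0.1]
opening: -0.0
```

Run:
```python
from h import *
rel(560,60,200,107.2)
snap('wrist','w43');snap('scene','e43')
```

```text
tcp [601.3  33.4 236.9] F [-0.  -0.7 -0.1] op -0.0 q [ 0.04  0.36  1.49  0.    1.28 -1.83] t 44.08
shift m [ 0.0377 -0.0318  0.0367] turn [ 0.0052  0.0014 -0.0005] rows>= 1.0
```

View pics/w43.png

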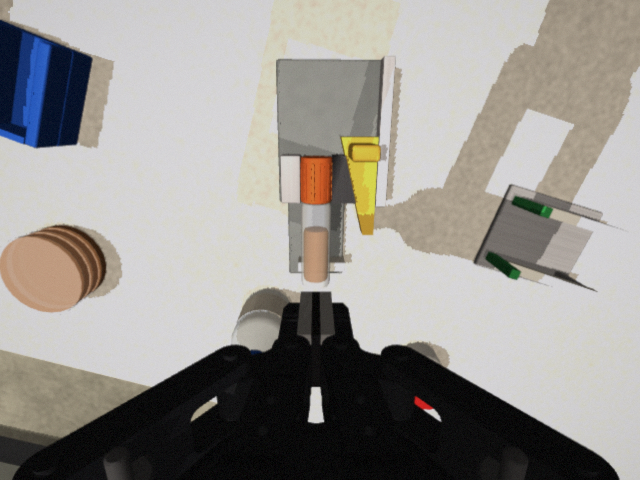

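View pics/e43.png

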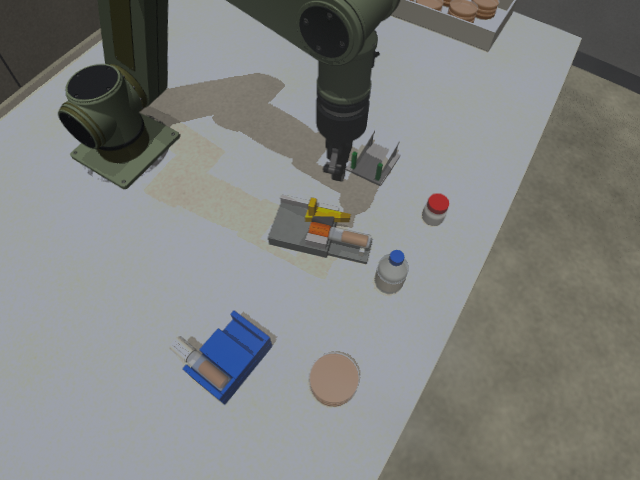

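The tube is clamped in the cradle, the arm is clear, and the white-capped tube, bottle (397,258), pot (438,204) and dishes (334,378) are where they were. Handing in.

```bash
python3 -c "
from bench import r,order
print(order.hand_in(), r.observe()['t'])"
```

```text
the job is handed in; nothing more can be done
the job is handed in; nothing more can be done
```

The orange-capped tube is clamped in the labelling cradle with its glass end on the white prop, and the job was handed in at about 44 s of the 61 s limit.

**How it went**
- I lifted the tube by its cap, laid it across the rails and let it roll down against both green stops.
- I then took it again by the glass, set it in the cradle and pushed the wedge.
- **One mend:** after the first clamping, a view from straight above showed the cap overhanging the fence and jaw by about 0.7–1 mm on the glass side. I backed the wedge off about 8 mm. A first try at sliding the tube stuck and slipped back. I then lifted it a few millimetres inside the bay, moved it about 1–1.5 mm towards -x, and clamped again.

**Last checks**
- **Wedge:** I pushed it to about 18 N along its travel, stiffening as described. It stayed put when I backed away, and the arm now touches nothing (wrist force under 1 N).
- **Jaw:** the opening measured 30.0 mm at the first clamping. I did not measure it again after the second, which stopped at the same place with the same force.
- **Cap:** it lies between fence and jaw. The margin is thin on the glass side, about 0.1–0.5 mm, which is within my measuring error, and about 2 mm at the other end.
- **Bystanders:** the white-capped tube, bottle, pot and dishes are where they started.

The wrist and fixed cameras disagreed by about 3–4 mm in x. I relied on the wrist camera and on distances measured within a single picture.

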